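# Proof-load the ratchet stand

### The arm

A 6-joint arm with a two-finger parallel gripper is mounted at the origin on a cart in front of the work surface, level with it; the furniture and walls round the work are solid. World frame = base frame: x ahead of the robot, y to its left, z up, the work surface at z = 0. Lengths are in m, angles in rad, forces in N, time in s.
With the tool pointing down it reaches from about 0.375 to 0.975 m from the base axis. Payload 3.8 kg.
Tool frame: the origin (TCP) lies midway between the tips of the shut fingers; the grasp point (between the pads) lies 19 mm behind it; z points along the fingers, y is the direction in which the jaws open and shut (so a half turn about z gives the same grasp; the last joint's range is limited). The gripper opens to 85 mm and grips with 20 to 120 N. Pads are 22 mm wide; open, the fingers measure 114 mm over their backs; the gripper's body (76 mm by 85 mm) begins 54 mm behind the grasp point. The pads swing forward as they close: fully open they stand 13 mm farther back than shut.
Start: joints at [-1.185, 0.264, 1.604, -0, 1.274, -0.037], TCP at [0.277, -0.616, 0.231] pointing down, gripper open.
Joint ranges: [-2.63, 2.63], [-0.94, 2.18], [0.31, 2.57], [-1.31, 4.45], [0, 2.66], [-2.55, 2.55]. Speed limits (rad/s): [2.57, 2.57, 3.14, 3.14, 3.14, 3.14].

### API

Orientations are given as a rotation vector (axis times angle).
In Python, from workcell import bot gives the robot as it stands.
- The arm moves only by the tool drive_tool, never from a script. Its argument "deltas" is a list of rows, each an object with "hand": the opening, from 0 (shut) to 1 (fully open); "offset": the shift along the world's x, y, z in cm, a list of three; "angular": the turn, a rotation vector about the world's x, y, z in degrees, a list of three. A call has 1 to 8 rows; each row is the pose to reach, as a shift and turn from the pose commanded when the call began; what a row does not reach only later rows make up. A row lasts 1/8 s, in which the tool goes at most 62.5 mm and 10.7 degrees, less where a joint would pass 70% of its speed; a pose out of reach is approached as far as the arm can. A call with a gripper value outside its range is refused whole. The fingers move at their own pace and stop on an object; "force" is the grip in N (left out, the last holds). Time passes only in rows, so rows that repeat a pose let the fingers close. It gives the time, the measured TCP pose, the force and the opening at its end, in the units of the state.
- bot.read_state(): the state, without advancing time (a new reading comes with each control period).
- bot.read_camera(name): name is "scene" or "top" or "wrist"; returns a dict with "frame" (384x512x3 uint8, blue, green, red), "mtx" (3x3 intrinsics, pixels), "R" (3x3) and "t" (3): a world point X has camera coordinates R X + t. Camera axes: x right, y down, z forward; pixel columns grow to the right and rows downward; lengths in m; the calibration is good to about 2 mm. The wrist camera is an equidistant fisheye: a pixel r from the principal point sees the ray r / f radians off the axis. A picture is of the moment at which its call begins. There is no depth.
- bot.finish_job(): hands the job in, once; it reports no verdict.
The state is a dict: "time": time; "q": joint angles; "joint_vel": joint speeds; "joint_torque": joint torques, N m; "tool_pos": TCP position; "tcp_rot": TCP orientation; "wrist_force": force on the tool from outside, world axes, zero at the start; "torque": the same for the moment, N m; "width": opening from 0.0 (shut) to 1.0 (fully open).
Only numpy, scipy, OpenCV 4.12 (cv2) and the standard library are available. Lean on these libraries where they do the work, as an engineer would, in place of code of your own. Each camera call takes 0.05 s, during which the arm holds its last target. There are 200 camera calls.

### The job

Proof-test the repaired ratchet stand: push its sprung side leg out and down until it snaps over, lift the table by its bar to the fifth notch counted from the bottom and let the pawl hold it, then put every calibration weight that stands on the bench onto the table and take your hand away for a couple of seconds. After that, move all the weights into the plywood tray, and only then push the pawl's tab back to let the empty table all the way down; leave the leg down and do not shift the flux tin, the pocket scale or the fuse box.

Things in the scene. Friction and masses are not known exactly. Their poses are not given: they have to be found in the camera images.
- stand: fixed grey cast base of the stand, 130 x 275 x 14 mm plate bolted to the bench, with a dark steel guide tower for the column. Origin: under the column axis, at bench height; x points away from the lifting bar, y to the pawl tab's side (left), z up.
- column (a joint): height of the ratchet column, m: 0 at the bottom, notch k holds it at 0.014 k; last notch 6, hard stop 0.090. Starts at the bottom, notch 1 or 2. It takes about 10 to 20 N to lift; the pawl catches once a notch is passed by 1 mm; let go in between, it sinks to the last notch. It comes down only while the pawl is pushed free, by its own weight at about 0.1 m/s.
- table (a point): centre of the top surface of the table on the column (axes as the stand's; rises with it). The flat surface is 146 x 226 mm (x, y), with a thin 6 mm high rim round it; 128 mm above the bench when the column is at 0.
- lift_bar (a point): middle of the lifting bar: steel round bar of 14 mm diameter, along the stand's y, 116 mm long (about 90 mm free between its two 10 mm arms), 53 mm in front (-x) of the table's edge and 4 mm below its surface. Lift here, gripping from above.
- pawl (a joint): pawl lever, rad: 0 = sprung home in the rungs, about 0.14 and more = free of them (stop at 0.2). A light spring (1 to 1.5 N at the tab) returns it. It flicks out and back at every click.
- pawl_tab (a point): middle of the front (-x) face of the pawl's push tab: upright dark steel plate 8 mm thick, 30 wide, 60 high, at the left end of the lever, in the stand's frame at x = -79, y = 185 mm, 122 mm above the bench, beyond the table's edge; the lever pivots on a vertical pin at x = -30, y = 50. Pushing the tab 20 mm in the stand's +x frees the pawl; hold it there until the table is down.
- leg (a joint): side leg, rad: 0 = stowed, 15 degrees outward of upright; 1.47 = down, its foot at the bench. A spring holds it at either end (about 4 N at the foot); past dead centre at about 0.73 it snaps to the other end.
- leg_foot (a point): middle of the leg's rubber cross bar foot (16 mm diameter, 60 mm long along the stand's x), at the free end of the leg, 136 mm from the hinge. It swings outward (stand's -y) and down.
- leg_hinge (a point): hinge of the leg on the right side of the stand's base, 34 mm above the bench; axis along the stand's x. The leg's bar is 22 mm wide (x) and 12 mm thick.
- tray: shallow open plywood tray, fixed on the bench, 130 x 240 x 18 mm outside (x, y, z), walls and floor 5 mm. Origin: centre of its underside.
- tray_in (a point): centre of the tray's inner floor; axes as the tray's.
- weight_a: calibration weight: iron cylinder 44 mm across with a small neck and knob on top, 68 mm tall in all (the 44 mm body is 53 mm high). Origin: centre of its underside, z up along its axis. Starts upright on the bench, may be absent (None).
- weight_b: calibration weight: bright steel cylinder 37 mm across with a small neck and knob on top, 58 mm tall in all (the 37 mm body is 46 mm high). Origin: centre of its underside, z up along its axis. Starts upright on the bench, may be absent (None).
- weight_c: calibration weight: grey steel cylinder 40 mm across with a small neck and knob on top, 55 mm tall in all (the 40 mm body is 42 mm high). Origin: centre of its underside, z up along its axis. Starts upright on the bench, may be absent (None).
- weight_d: calibration weight: brass cylinder 34 mm across with a small neck and knob on top, 50 mm tall in all (the 34 mm body is 39 mm high). Origin: centre of its underside, z up along its axis. Starts upright on the bench, may be absent (None).
- pan_rest: obstacle: fixed plywood block 56 x 56 x 29 mm under a fixed round metal scale pan, 135 mm across, its rim 72 mm above the bench, centred over the block, close left of the stand; the pawl lever passes over it. Origin: centre of the block's underside.
- flux_tin: bystander: low round flux tin, 54 mm across, 20 mm high; origin at the centre of its underside.
- pocket_scale: bystander: flat pocket scale 92 x 62 x 15 mm; origin at the centre of its underside.
- fuse_box: bystander: card box of fuses 55 x 89 x 24 mm; origin at the centre of its underside.
Things that resemble listed ones, but are neither listed nor needed, are in the scene too. What is shaped like the weight_c but green or turquoise is not meant.

How it is judged:
By the outcome, as a careful person would: the job done as asked, in the order asked, and still so for the second after the job is handed in, with the robot touching nothing.
Of weight_a, weight_b, weight_c, weight_d only 2 to 3 are there at a start; the rules pass over those that are not, and their reading is None.
At some moment in a run one of weight_a, weight_b, weight_c, weight_d may be knocked a few centimetres aside while the robot is not near it.
It also fails if it takes over 210 s, if anything falls off the work surface, if the arm or the gripper's body presses on something with over 40 N, if the wrist force passes 120 N, or if a joint passes its speed limit or range.

## Working session

There is one attempt and no reset: what is moved stays moved. The work goes in short steps, Python scripts to look and compute and a tool call to move; the robot and the scene stay as the last step left them, time stands still between calls to the robot, and variables do not carry over. Pictures are saved under pics/ and viewed, about 12 in all and at most 16, crops included, and the job is handed in when it is done.

Besides the shell and the picture viewer there is one more tool, called as name(argument=value, ...) on one line, values as JSON. drive_tool: Moves the arm, as the interface text tells. Its arguments: {"type":"object","properties":{"deltas":{"type":"array"},"force":{"type":"number"}},"required":["deltas"]}

```bash
ls; mkdir -p pics; cat > h.py <<'E'
import numpy as np, cv2
from workcell import bot
def shot(name,fn=None):
    c=bot.read_camera(name); 
    if fn: cv2.imwrite('pics/'+fn,c['frame'])
    np.savez('pics/'+name+'.npz',**{k:np.array(v) for k,v in c.items()})
    return c
def load(name): return dict(np.load('pics/'+name+'.npz'))
def ray(c,u,v,z):
    K=c['mtx'];d=np.linalg.inv(K)@[u,v,1];R=c['R'];o=-R.T@c['t'];w=R.T@d
    return o+w*(z-o[2])/w[2]
def proj(c,X):
    p=c['R']@np.array(X)+c['t'];p=c['mtx']@p;return p[:2]/p[2]
def wproj(c,X):
    p=c['R']@np.array(X)+c['t'];K=c['mtx'];r=np.hypot(p[0],p[1]);th=np.arctan2(r,p[2])
    return np.array([K[0,2]+K[0,0]*th*p[0]/r,K[1,2]+K[1,1]*th*p[1]/r])
def wray(c,u,v,z):
    K=c['mtx'];a=np.array([(u-K[0,2])/K[0,0],(v-K[1,2])/K[1,1]]);th=np.hypot(*a)
    d=np.r_[a/th*np.sin(th),np.cos(th)];R=c['R'];o=-R.T@c['t'];w=R.T@d
    return o+w*(z-o[2])/w[2]
E
python3 - <<'E'
from h import *
a=shot('scene');b=shot('top')
cv2.imwrite('pics/s0.png',cv2.resize(a['frame'],(800,600)));cv2.imwrite('pics/t0.png',cv2.resize(b['frame'],(800,600)))
for c in(a,b):print(c['mtx'],-c['R'].T@c['t'],c['R'])
print(bot.read_state())
E
```

```text
pics
[[383.4925654    0.         255.52253851]
 [  0.         383.4925654  194.08053521]
 [  0.           0.           1.        ]] [-0.0959894   0.75618467  0.76172868] [[-0.79283591 -0.6094341  -0.00113892]
 [-0.33545635  0.43796658 -0.83405894]
 [ 0.50880276 -0.66088982 -0.55167417]]
[[434.68631938   0.         253.85918362]
 [  0.         434.68631938 184.73327554]
 [  0.           0.           1.        ]] [0.23901612 0.02014847 1.25285857] [[-7.69450574e-02 -9.97035135e-01 -6.31030576e-04]
 [-9.72907327e-01  7.52213849e-02 -2.18616278e-01]
 [ 2.18015577e-01 -1.62075078e-02 -9.75810701e-01]]
{'time': 0.1, 'q': array([-1.18487874e+00,  2.64711028e-01,  1.60522816e+00,  2.73402544e-06,
        1.27370805e+00, -3.69292223e-02]), 'joint_vel': array([ 0.00032009, -0.00130501, -0.0027658 , -0.0005875 , -0.00081594,
       -0.0013856 ]), 'joint_torque': array([ 4.90819366e-04, -5.16707003e+01, -3.68590808e+01, -1.81328659e-05,
        6.35131204e-03,  1.32575732e-06]), 'tool_pos': array([ 0.27672525, -0.61494785,  0.23006915]), 'tcp_rot': array([-3.06966089e+00, -6.58842988e-01,  5.55896006e-04]), 'wrist_force': array([0.03256677, 0.07995736, 0.41169875]), 'torque': array([-0.04974641, -0.05407562, -0.02636183]), 'width': 0.9984653730202074}
```

View pics/s0.png

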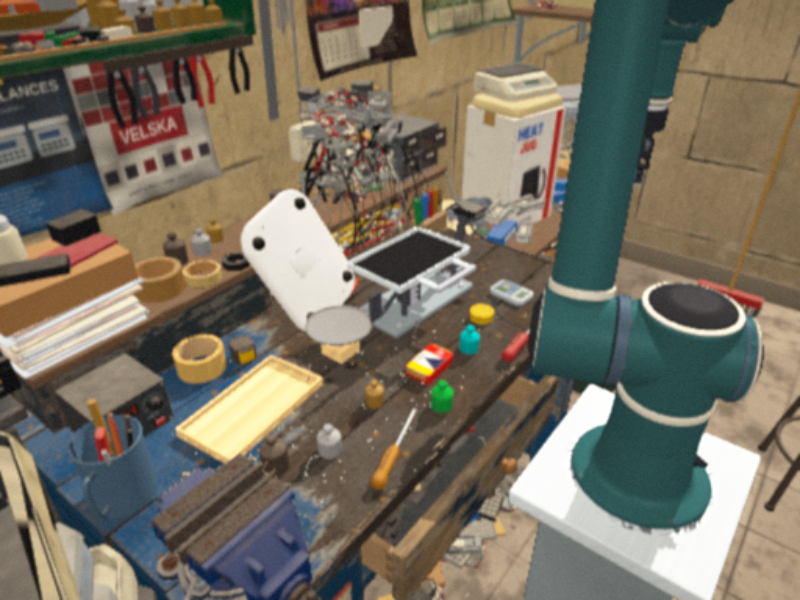

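View pics/t0.png

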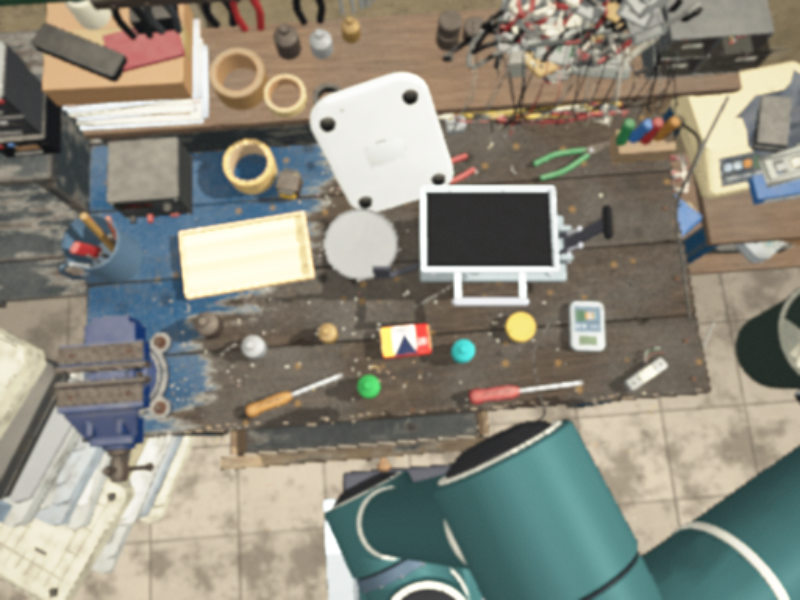

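The table is at top (490,235) in the 800-px view and its bar at (490,300). The leg is at (600,225), the tray at (247,255) and the pan at (362,243). Weight candidates:
- **Dark iron:** (208,327).
- **Steel:** (253,346).
- **Brass:** (327,332).
- **Rejected:** green (368,386), turquoise (463,350), and the pieces on the back shelf at (287,38), (321,42), (351,28) and (448,25).

Next is one close crop.

```bash
python3 - <<'E'
from h import *
a=load('scene')['frame'];b=load('top')['frame']
# top: weights u 110-270 v190-250 ; stand u 230-400 v110-210 ; scene stand u 190-310,v140-240 ; scene weights 160-300,235-305
def cr(f,u0,v0,w,h,s): return cv2.resize(f[v0:v0+h,u0:u0+w],(w*s,h*s),interpolation=cv2.INTER_CUBIC)
p=[cr(b,115,190,100,75,4),cr(b,215,110,200,100,4)[:, :],cr(a,160,235,100,75,4),cr(a,190,135,133,75,3)]
top=np.zeros((400,800,3),np.uint8)
cv2.imwrite('pics/c1.png',p[1])
im=np.zeros((600,800,3),np.uint8);im[:300,:400]=p[0];im[:300,400:]=p[2];im[300:525,:399]=p[3]
im[300:600,400:800]=cr(a,195,140,100,75,4)
cv2.imwrite('pics/c2.png',im)
E
```

```text
(no output)
```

View pics/c1.png

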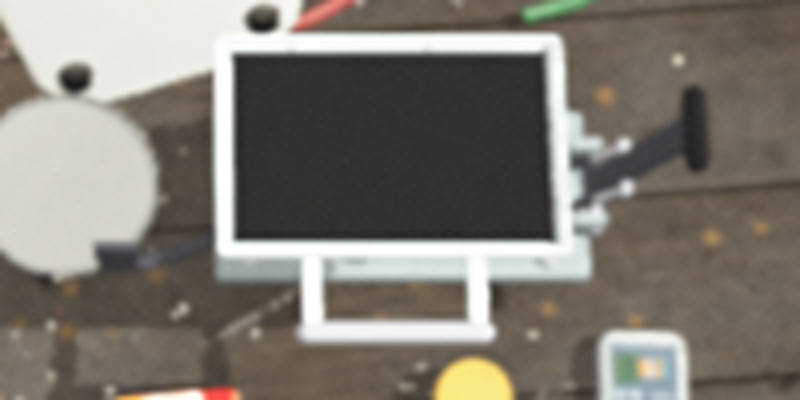

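View pics/c2.png

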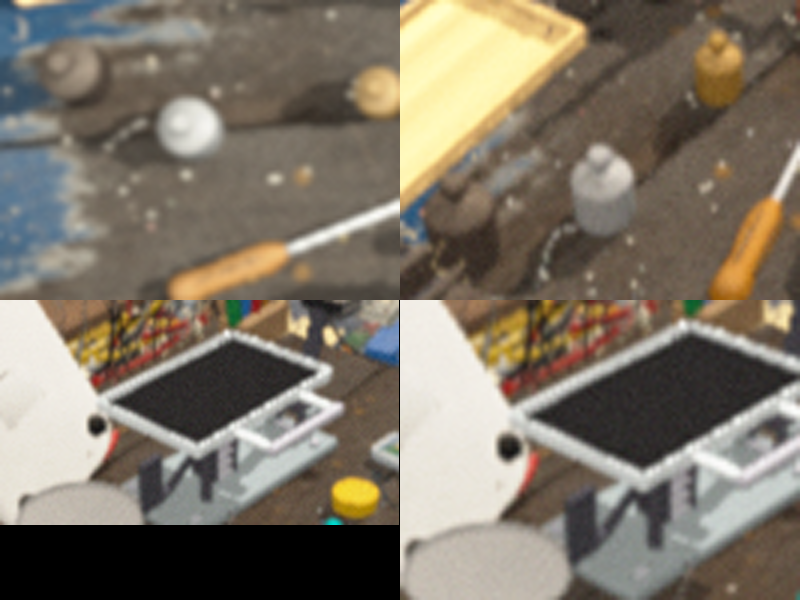

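The crops confirm the choice. Iron is at c2 (75,68), bright steel at (190,125) and brass at (378,90). The table surface, bar, leg foot (695,128) and pawl tab (115,255) are all clear, so I fit the poses now.

```bash
python3 - <<'E'
from h import *
from scipy.optimize import least_squares
a=load('scene');b=load('top')
o=lambda x,y,u0,v0,s:np.array([u0+(x+.5)/s-.5,v0+(y+.5)/s-.5])
T=[o(*p,215,110,4) for p in[(233,54),(546,54),(554,240),(233,240)]]  # far-left,far-right,near-right,near-left
S=[o(x,y-300,190,135,3) for x,y in[(112,403),(232,340),(320,372),(197,442)]]
# local: x away from bar, y left
L=dict(FL=(.073,.113),FR=(.073,-.113),NR=(-.073,-.113),NL=(-.073,.113))
def W(p,l,z): c,s=np.cos(p[2]),np.sin(p[2]);return [p[0]+c*l[0]-s*l[1],p[1]+s*l[0]+c*l[1],z]
def f(p):
    r=[]
    for k,q in zip(['FL','FR','NR','NL'],T): r+=list(proj(b,W(p,L[k],p[3]))-q)
    # scene camera at +y,-x side: left img corner = far-left(+x,+y)? top= far right
    for k,q in zip(['FL','FR','NR','NL'],S): r+=list(proj(a,W(p,L[k],p[3]))-q)
    return r
s=least_squares(f,[.6,-.15,0,.14]);print(s.x,np.round(s.fun,1))
p=s.x;print('k',(p[3]-.128)/.014)
for n,l,z in[('bar',(-.126,0),p[3]-.004),('tab',(-.079,.185),.122)]:
    X=W(p,l,z);q=proj(b,X);print(n,np.round(X,3),'c1px',(q-[215,110])*4)
foot=o(695,128,215,110,4);print('foot',ray(b,*foot,.165),'bar',ray(b,*o(396,331,215,110,4),p[3]-.004),'tab',ray(b,*o(115,248,215,110,4),.15))
# weights: body top ring centre -> knob top pixel ; base
for n,(x,y),h,(x2,y2) in[('a',(65,62),.068,(455,185)),('b',(180,127),.058,(600,157)),('d',(377,83),.05,(719,40))]:
    print(n,ray(b,*o(x,y,115,190,4),h-.004),ray(a,*o(x2-400,y2,160,235,4),h-.004))
tr=[(180,233),(306,213),(315,277),(186,297)]
P=[ray(b,x*.64,y*.64,.018)for x,y in tr];print(np.round(P,3),np.mean(P,0),[np.linalg.norm(P[i]-P[i-1]) for i in range(4)])
print('flux',ray(b,520*.64,326*.64,.02),'scale',ray(b,587*.64,326*.64,.015),'fuse',ray(b,405*.64,340*.64,.024),'pan',ray(b,362*.64,244*.64,.072),'iron2',ray(b,368*.64,386*.64,.055),ray(b,463*.64,350*.64,.05))
E
```

```text
[ 0.58701264 -0.16686043 -0.07515217  0.12433404] [-1.8 -2.7  2.  -2.9  2.9  2.1 -1.3  2.2 -3.8  0.5  0.1 -1.2  2.6  0.6
  0.4  3. ]
k -0.2618544265997207
bar [ 0.461 -0.157  0.12 ] c1px [396.937085   325.85252671]
tab [0.522 0.024 0.122] c1px [118.93508342 257.21007437]
foot [ 0.57037917 -0.35853962  0.165     ] bar [ 0.45902988 -0.15551941  0.12033404] tab [0.52259297 0.0264884  0.15      ]
a [0.4731309  0.34502197 0.064     ] [0.47214098 0.34970692 0.064     ]
b [0.42315029 0.26891278 0.054     ] [0.42512457 0.27125388 0.054     ]
d [0.44481498 0.1317342  0.046     ] [0.44276147 0.13138972 0.046     ]
[[0.655 0.401 0.018]
 [0.676 0.161 0.018]
 [0.549 0.15  0.018]
 [0.529 0.391 0.018]] [0.60217038 0.27593622 0.018     ] [np.float64(0.1257420611978696), np.float64(0.24137062331484113), np.float64(0.12748466504127967), np.float64(0.24178857350653016)]
flux [ 0.42686764 -0.22086566  0.02      ] scale [ 0.41810786 -0.34505279  0.015     ] fuse [ 0.41672755 -0.00804862  0.024     ] pan [0.59016783 0.05665246 0.072     ] iron2 [0.33631779 0.06372641 0.055     ] [ 0.38715139 -0.1088872   0.05      ]
```

```bash
cat > fit.py <<'E'
from h import *
from scipy.optimize import least_squares
a=load('scene');b=load('top')
o=lambda x,y,u0,v0,s:np.array([u0+(x+.5)/s-.5,v0+(y+.5)/s-.5])
B=[o(331+d,331,215,110,4) for d in(-33,163)]
def W(p,l,z): c,s=np.cos(p[2]),np.sin(p[2]);return [p[0]+c*l[0]-s*l[1],p[1]+s*l[0]+c*l[1],z]
sg=[(1,1),(1,-1),(-1,-1),(-1,1)]
def run(T,S,dz,free):
    T=[o(*p,215,110,4) for p in T];S=[o(x,y-300,190,135,3) for x,y in S]
    def f(p):
        d=p[4] if free else 0
        r=[]
        for c,Q in((b,T),(a,S)):
            for k,q in zip(sg,Q): r+=list(proj(c,W(p,(k[0]*(.073-d),k[1]*(.113-d)),p[3]+dz))-q)
        for y,q in zip((.058,-.058),B): r+=list(proj(b,W(p,(-.126,y),p[3]-.004))-q)
        return r
    s=least_squares(f,[.6,-.15,-.08,.14,0]);print(s.x.round(4),np.round(s.fun,1),'k',(s.x[3]-.128)/.014);return s.x
run([(233,54),(546,54),(554,240),(233,240)],[(112,403),(232,340),(320,372),(197,442)],0,1)
p=run([(216,36),(562,36),(573,254),(216,254)],[(100,402),(232,332),(332,371),(197,450)],.006,0)
for n,l,z in[('bar',(-.126,0),p[3]-.004),('tab',(-.079,.185),.122)]: print(n,W(p,l,z))
E
python3 fit.py
```

```text
[ 0.5843 -0.1645 -0.0778  0.1293  0.0072] [ 0.2  0.  -0.7  0.1 -0.3  0.2  0.6  0.1 -0.7 -0.4  0.6 -0.7  0.1 -0.
  0.4  0.5  2.6 -0.2 -2.6 -0.2] k 0.09389192528011316
[ 0.5843 -0.1643 -0.078   0.1263  0.    ] [ 1.7  1.6 -2.   1.7 -2.1 -1.   2.1 -1.1  0.1 -0.8  0.4 -0.  -1.  -0.5
  0.5 -1.2  2.4 -0.  -2.9  0. ] k -0.12094039588442834
bar [np.float64(0.45872755568677426), np.float64(-0.15445571804649302), np.float64(0.122306834457618)]
tab [np.float64(0.5199930243186413), np.float64(0.026321886632067026), 0.122]
```

Fit result: column at notch 0, stand at (0.584, −0.1645), yaw −4.5°. Leg first: fingers shut, jaws turned along the stand's x.

drive_tool(deltas=[{"hand":0,"offset":[3,3,3],"angular":[0,0,8]},{"hand":0,"offset":[8,8,5],"angular":[0,0,17]},{"hand":0,"offset":[12,12,5],"angular":[0,0,26]},{"hand":0,"offset":[16,16,5],"angular":[0,0,35]},{"hand":0,"offset":[20,20,5],"angular":[0,0,44]},{"hand":0,"offset":[24,24,5],"angular":[0,0,53]},{"hand":0,"offset":[28,28,5],"angular":[0,0,61]},{"hand":0,"offset":[29.6,29.2,5],"angular":[0,0,61]}], force=40)

```text
time: 1.1
tool_pos: [0.5746, -0.3207, 0.2806]
tcp_rot: [-2.307, -2.13, -0.0]
wrist_force: [-0.1, 0.3, -0.1]
width: 0.004
```

drive_tool(deltas=[{"hand":0,"offset":[0,0,-4],"angular":[0,0,0]},{"hand":0,"offset":[0,0,-9],"angular":[0,0,0]},{"hand":0,"offset":[0,0,-13.4],"angular":[0,0,0]},{"hand":0,"offset":[0,0,-13.4],"angular":[0,0,0]},{"hand":0,"offset":[0,0,-13.4],"angular":[0,0,0]}])

```text
time: 1.72
tool_pos: [0.5735, -0.3246, 0.1488]
tcp_rot: [2.312, 2.125, 0.0]
wrist_force: [-0.2, 0.2, -0.3]
width: -0.0
```

```bash
python3 - <<'E'
from h import *
w=shot('wrist');s=shot('scene')
im=np.zeros((384,800,3),np.uint8);im[:,:512]=w['frame'];im[:300,512:800]=cv2.resize(s['frame'][100:220,210:325],(288,300))
cv2.imwrite('pics/w1.png',im);print(w['mtx'])
E
```

```text
[[297.31863964   0.         252.79053669]
 [  0.         297.31863964 188.64850366]
 [  0.           0.           1.        ]]
```

View pics/w1.png

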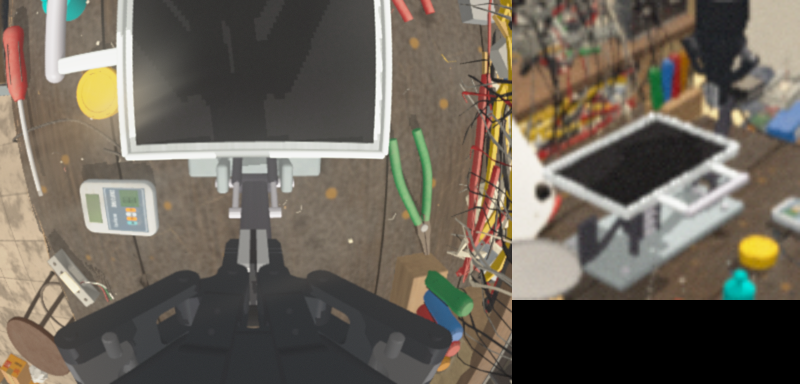

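The wrist view shows the fingers at (255,250) in line with the leg, whose bar runs from (255,160) to (255,230). They are between the table and the foot. Now pushing along the arc.

drive_tool(deltas=[{"hand":0,"offset":[-0.1,-1.4,0],"angular":[0,0,0]},{"hand":0,"offset":[-0.3,-4.2,-1.2],"angular":[0,0,0]},{"hand":0,"offset":[-0.5,-6.6,-2.8],"angular":[0,0,0]},{"hand":0,"offset":[-0.7,-8.5,-5.0],"angular":[0,0,0]},{"hand":0,"offset":[-0.7,-9.4,-6.8],"angular":[0,0,0]},{"hand":0,"offset":[-0.8,-9.9,-8.5],"angular":[0,0,0]},{"hand":0,"offset":[-0.8,-9.9,-8.5],"angular":[0,0,0]},{"hand":0,"offset":[-0.8,-9.9,-8.5],"angular":[0,0,0]}])

```text
time: 2.82
tool_pos: [0.5653, -0.4222, 0.0624]
tcp_rot: [2.311, 2.128, 0.0]
wrist_force: [-0.7, -0.2, -0.2]
width: 0.001
```

```bash
python3 - <<'E'
from h import *
t=shot('top');s=shot('scene')
im=np.zeros((400,800,3),np.uint8);im[:,:500]=cv2.resize(t['frame'][100:220,260:410],(500,400));im[:300,500:800]=cv2.resize(s['frame'][100:220,210:330],(300,300))
cv2.imwrite('pics/w2.png',im)
E
```

```text
(no output)
```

View pics/w2.png

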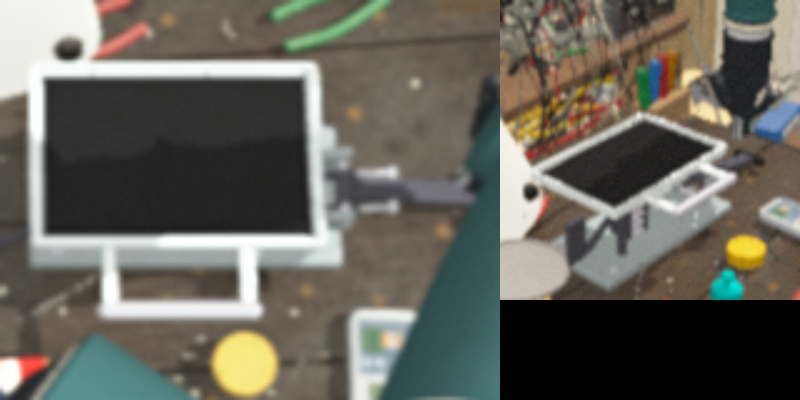

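The leg lies flat outward at top crop (415,190) with the force at zero, so it has snapped over. Now to the bar.

drive_tool(deltas=[{"hand":0.2,"offset":[0,0,6],"angular":[0,0,0]},{"hand":0.5,"offset":[-1,3,12],"angular":[0,0,0]},{"hand":0.5,"offset":[-3,8,15],"angular":[0,0,0]},{"hand":0.5,"offset":[-6,13,15],"angular":[0,0,0]},{"hand":0.5,"offset":[-8,18,15],"angular":[0,0,0]},{"hand":0.5,"offset":[-10,23,15],"angular":[0,0,0]},{"hand":0.5,"offset":[-10.6,26.9,15],"angular":[0,0,0]},{"hand":0.5,"offset":[-10.6,26.9,15],"angular":[0,0,0]}], force=80)

```text
time: 3.92
tool_pos: [0.4587, -0.1512, 0.2136]
tcp_rot: [2.307, 2.13, 0.002]
wrist_force: [0.6, -0.5, -0.6]
width: 0.502
```

```bash
python3 - <<'E'
from h import *
w=shot('wrist','w3.png')
for x in[(.4587,-.1545,.124),(.4587+.0045,-.0967,.124),(.454,-.212,.124)]:print(wproj(w,x))
print(bot.read_state()['tool_pos'],bot.read_state()['width'])
E
```

```text
[253.13355441 197.37824051]
[253.07949859 126.94253321]
[252.92262535 257.85037236]
[ 0.4593559  -0.15264768  0.21368541] 0.498840588957492
```

View pics/w3.png

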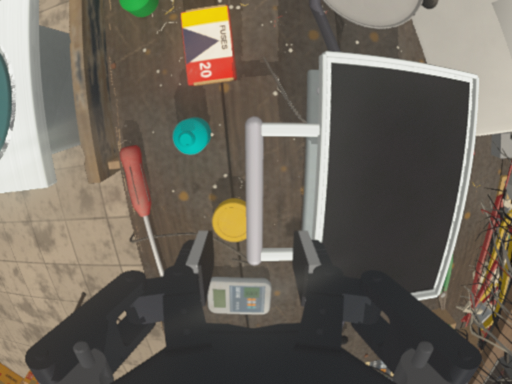

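```bash
python3 - <<'E'
from h import *
w=load('wrist');print(-w['R'].T@w['t'])
for k in(0,1,2):
  z=.124+.014*k
  A=wray(w,255,118,z);B=wray(w,255,262,z);e=[wray(w,u,v,z+.01) for u,v in[(322,53),(478,75),(440,300),(316,240)]]
  print(k,A.round(4),B.round(4),np.linalg.norm(A-B).round(4),((A+B)/2).round(4),'width',abs(wray(w,247,180,z+.0)-wray(w,263,180,z))[0].round(4), 'tableTop len x',np.linalg.norm(e[0]-e[1]).round(4))
E
```

```text
[ 0.46415559 -0.07501211  0.35669479]
0 [ 0.4652 -0.0898  0.124 ] [ 0.4555 -0.2166  0.124 ] 0.1271 [ 0.4604 -0.1532  0.124 ] width 0.013 tableTop len x 0.1527
1 [ 0.4652 -0.0889  0.138 ] [ 0.4561 -0.208   0.138 ] 0.1195 [ 0.4606 -0.1485  0.138 ] width 0.0122 tableTop len x 0.1431
2 [ 0.4651 -0.088   0.152 ] [ 0.4566 -0.1995  0.152 ] 0.1118 [ 0.4608 -0.1438  0.152 ] width 0.0114 tableTop len x 0.1335
```

The bar at image x≈255, rows 118–262, matches the prediction for k=0. Descending to grip it.

drive_tool(deltas=[{"hand":0.5,"offset":[0.1,0,-4],"angular":[0,0,0]},{"hand":0.5,"offset":[0.1,0,-8],"angular":[0,0,0]},{"hand":0.5,"offset":[0.1,0,-10.9],"angular":[0,0,0]},{"hand":0.5,"offset":[0.1,0,-10.9],"angular":[0,0,0]},{"hand":0,"offset":[0.1,0,-10.9],"angular":[0,0,0]},{"hand":0,"offset":[0.1,0,-10.9],"angular":[0,0,0]},{"hand":0,"offset":[0.1,0,-10.9],"angular":[0,0,0]},{"hand":0,"offset":[0.1,0,-10.9],"angular":[0,0,0]}])

```text
time: 4.97
tool_pos: [0.4597, -0.1544, 0.1053]
tcp_rot: [2.311, 2.127, -0.002]
wrist_force: [-5.8, -1.3, 5.3]
width: 0.133
```

drive_tool(deltas=[{"hand":0,"offset":[0,0,1],"angular":[0,0,0]},{"hand":0,"offset":[0,0,2],"angular":[0,0,0]},{"hand":0,"offset":[0,0,3.2],"angular":[0,0,0]},{"hand":0,"offset":[0,0,4.5],"angular":[0,0,0]},{"hand":0,"offset":[0,0,6],"angular":[0,0,0]},{"hand":0,"offset":[0,0,7.4],"angular":[0,0,0]},{"hand":0,"offset":[0,0,7.4],"angular":[0,0,0]},{"hand":0,"offset":[0,0,7.4],"angular":[0,0,0]}])

```text
time: 5.98
tool_pos: [0.4596, -0.1544, 0.1776]
tcp_rot: [2.311, 2.127, -0.002]
wrist_force: [-2.0, -5.1, -5.2]
width: 0.137
```

drive_tool(deltas=[{"hand":0,"offset":[0,0,0.2],"angular":[0,0,0]},{"hand":0,"offset":[0,0,0.2],"angular":[0,0,0]},{"hand":0,"offset":[0,0,-0.3],"angular":[0,0,0]},{"hand":0,"offset":[0,0,-0.6],"angular":[0,0,0]},{"hand":0,"offset":[0,0,-0.6],"angular":[0,0,0]},{"hand":0,"offset":[0,0,-0.6],"angular":[0,0,0]}])

```text
time: 6.72
tool_pos: [0.4597, -0.1544, 0.1749]
tcp_rot: [2.311, 2.127, -0.002]
wrist_force: [-9.1, -2.8, 12.7]
width: 0.133
```

```bash
python3 - <<'E'
from h import *
t=shot('top');s=shot('scene')
im=np.zeros((600,800,3),np.uint8);im[:300]=cv2.resize(t['frame'][120:195,215:415],(800,300),interpolation=cv2.INTER_CUBIC);im[300:600,:480]=cv2.resize(s['frame'][125:200,190:310],(480,300),interpolation=cv2.INTER_CUBIC)
cv2.imwrite('pics/w4.png',im)
E
```

```text
(no output)
```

View pics/w4.png

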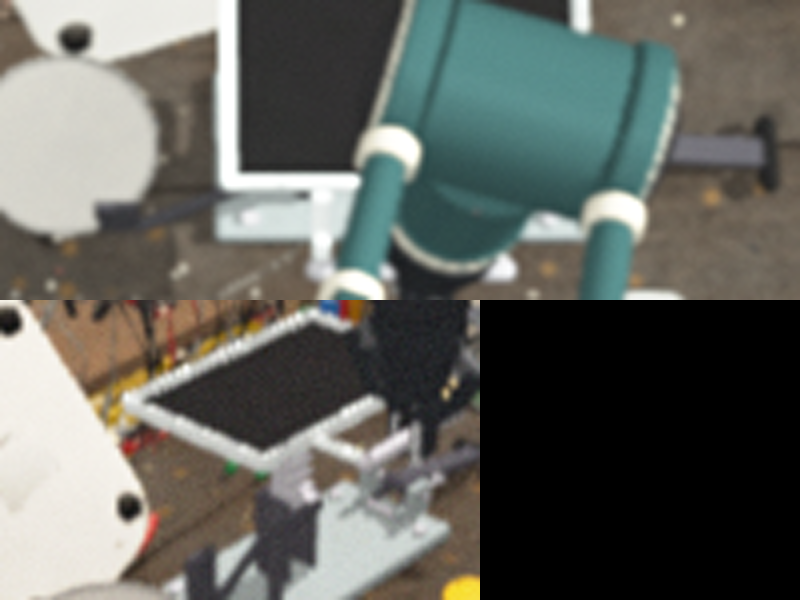

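The table rests on the pawl 69.6 mm above its start and presses up, with the leg down at crop (720,150). I'll check the absolute height from both cameras.

```bash
python3 - <<'E'
from h import *
s=load('scene');t=load('top')
p=(.5843,-.1645,-.078)
def W(l,z): c,n=np.cos(p[2]),np.sin(p[2]);return [p[0]+c*l[0]-n*l[1],p[1]+n*l[0]+c*l[1],z]
for k in(4,5,6):
    z=.128+.014*k
    print(k,[((proj(s,W(l,z))-[190,125])*4+[0,300]).round() for l in((-.0658,.1058),(.0658,.1058))],((proj(t,W((-.0658,.1058),z))-[215,120])*4).round())
E
```

```text
4 [array([263., 469.]), array([142., 416.])] [238. 177.]
5 [array([263., 453.]), array([141., 400.])] [239. 171.]
6 [array([263., 437.]), array([141., 384.])] [240. 165.]
```

k=5 is confirmed: predicted (263,453), (141,400) and (239,171), against (262,450), (145,400) and (240,172) seen. Releasing and going to the brass weight.

drive_tool(deltas=[{"hand":0.4,"offset":[0,0,0.3],"angular":[0,0,0]},{"hand":0.5,"offset":[0,0,0.3],"angular":[0,0,0]},{"hand":0.5,"offset":[0,0,0.3],"angular":[0,0,0]},{"hand":0.5,"offset":[0,0,5],"angular":[0,0,0]},{"hand":0.5,"offset":[0,4,8],"angular":[0,0,0]},{"hand":0.6,"offset":[-1,10,8],"angular":[0,0,0]},{"hand":0.7,"offset":[-1.6,16,6],"angular":[0,0,0]},{"hand":0.7,"offset":[-1.6,22,2],"angular":[0,0,0]}])

```text
time: 7.82
tool_pos: [0.4451, 0.0597, 0.1983]
tcp_rot: [2.31, 2.125, 0.007]
wrist_force: [0.6, -0.4, -1.6]
width: 0.703
```

```bash
python3 - <<'E'
from h import *
w=shot('wrist','w5.png')
for n,x in dict(d=(.444,.1315,.039),b=(.424,.27,.046),a=(.4727,.347,.053)).items():print(n,wproj(w,x))
E
```

```text
d [245.36408777 104.46029218]
b [214.08105774 -23.78315593]
a [256.1141872  -88.85972546]
```

View pics/w5.png

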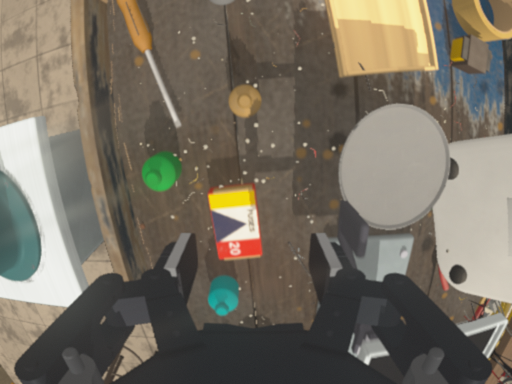

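Brass body at (244,101) against a prediction of (245,104), so it hasn't moved. Grasping it.

drive_tool(deltas=[{"hand":0.7,"offset":[0,4,0],"angular":[0,0,0]},{"hand":0.7,"offset":[0,6.7,-4],"angular":[0,0,0]},{"hand":0.7,"offset":[0,6.7,-9],"angular":[0,0,0]},{"hand":0.7,"offset":[0,6.7,-14],"angular":[0,0,0]},{"hand":0.7,"offset":[0,6.7,-17.9],"angular":[0,0,0]},{"hand":0.7,"offset":[0,6.7,-17.9],"angular":[0,0,0]},{"hand":0,"offset":[0,6.7,-17.9],"angular":[0,0,0]},{"hand":0,"offset":[0,6.7,-17.9],"angular":[0,0,0]}], force=60)

```text
time: 8.88
tool_pos: [0.446, 0.1251, 0.0205]
tcp_rot: [2.311, 2.126, 0.005]
wrist_force: [-0.6, -0.1, -0.7]
width: 0.347
```

drive_tool(deltas=[{"hand":0,"offset":[0,0,0],"angular":[0,0,0]},{"hand":0,"offset":[0,0,0],"angular":[0,0,0]},{"hand":0,"offset":[0,0,5],"angular":[0,0,0]},{"hand":0,"offset":[0,0,11],"angular":[0,0,0]},{"hand":0,"offset":[0,0,17],"angular":[0,0,0]},{"hand":0,"offset":[0,0,23],"angular":[0,0,0]},{"hand":0,"offset":[0,0,25],"angular":[0,0,0]},{"hand":0,"offset":[0,0,25],"angular":[0,0,0]}])

```text
time: 9.88
tool_pos: [0.4453, 0.1249, 0.271]
tcp_rot: [2.31, 2.125, 0.008]
wrist_force: [0.1, 0.0, -2.5]
width: 0.348
```

drive_tool(deltas=[{"hand":0,"offset":[1,-5,0],"angular":[0,0,0]},{"hand":0,"offset":[3,-10.5,0],"angular":[0,0,0]},{"hand":0,"offset":[5,-16,0],"angular":[0,0,0]},{"hand":0,"offset":[7,-21.5,0],"angular":[0,0,0]},{"hand":0,"offset":[9,-27,0],"angular":[0,0,0]},{"hand":0,"offset":[11,-32,0],"angular":[0,0,0]},{"hand":0,"offset":[13.4,-36.2,0],"angular":[0,0,0]},{"hand":0,"offset":[13.4,-36.2,0],"angular":[0,0,0]}])

```text
time: 10.88
tool_pos: [0.5776, -0.2401, 0.2645]
tcp_rot: [-2.313, -2.121, 0.003]
wrist_force: [-0.1, 0.3, -2.2]
width: 0.348
```

drive_tool(deltas=[{"hand":0,"offset":[0,0,0],"angular":[0,0,0]},{"hand":0,"offset":[0,0,0],"angular":[0,0,0]}])

```text
time: 11.12
tool_pos: [0.5771, -0.2361, 0.2672]
tcp_rot: [-2.31, -2.127, 0.001]
wrist_force: [0.2, -1.2, -2.5]
width: 0.348
```

drive_tool(deltas=[{"hand":0,"offset":[0,0,-2],"angular":[0,0,0]},{"hand":0,"offset":[0,0,-3.6],"angular":[0,0,0]},{"hand":0,"offset":[0,0,-4.4],"angular":[0,0,0]},{"hand":0,"offset":[0,0,-4.8],"angular":[0,0,0]},{"hand":0,"offset":[0,0,-4.8],"angular":[0,0,0]},{"hand":0,"offset":[0,0,-4.8],"angular":[0,0,0]}])

```text
time: 11.88
tool_pos: [0.5784, -0.2377, 0.2208]
tcp_rot: [2.311, 2.126, 0.001]
wrist_force: [0.0, -0.6, -3.2]
width: 0.346
```

drive_tool(deltas=[{"hand":0,"offset":[0,0,-0.2],"angular":[0,0,0]},{"hand":0,"offset":[0,0,-0.3],"angular":[0,0,0]},{"hand":0,"offset":[0,0,-0.3],"angular":[0,0,0]}])

```text
time: 12.25
tool_pos: [0.5784, -0.2378, 0.2183]
tcp_rot: [2.311, 2.126, 0.001]
wrist_force: [0.0, -0.8, 3.3]
width: 0.341
```

Contact at z≈0.2183, so the table surface is at 0.198 as expected. Opening and moving toward the steel weight.

drive_tool(deltas=[{"hand":0.7,"offset":[0,0,0],"angular":[0,0,0]},{"hand":0.7,"offset":[0,0,0],"angular":[0,0,0]},{"hand":0.7,"offset":[0,0,0],"angular":[0,0,0]},{"hand":0.7,"offset":[0,0,3],"angular":[0,0,0]},{"hand":0.7,"offset":[0,0,6.5],"angular":[0,0,0]},{"hand":0.7,"offset":[0,2,9.5],"angular":[0,0,0]},{"hand":0.7,"offset":[-3,8,9.5],"angular":[0,0,0]},{"hand":0.7,"offset":[-6,13.5,9.5],"angular":[0,0,0]}])

```text
time: 13.25
tool_pos: [0.52, -0.1055, 0.3126]
tcp_rot: [2.313, 2.125, 0.002]
wrist_force: [0.6, 0.2, -0.2]
width: 0.698
```

drive_tool(deltas=[{"hand":0.7,"offset":[-2,5.5,0],"angular":[0,0,0]},{"hand":0.7,"offset":[-4,11,0],"angular":[0,0,0]},{"hand":0.7,"offset":[-6,17,0],"angular":[0,0,0]},{"hand":0.7,"offset":[-8,23,0],"angular":[0,0,0]},{"hand":0.7,"offset":[-9.5,28,-3],"angular":[0,0,0]},{"hand":0.7,"offset":[-9.5,28,-6],"angular":[0,0,0]},{"hand":0.7,"offset":[-9.5,28,-8],"angular":[0,0,0]},{"hand":0.7,"offset":[-9.5,28,-8],"angular":[0,0,0]}])

```text
time: 14.25
tool_pos: [0.4237, 0.1732, 0.2303]
tcp_rot: [-2.31, -2.127, 0.006]
wrist_force: [-0.7, 0.6, 0.1]
width: 0.702
```

```bash
python3 - <<'E'
from h import *
w=shot('wrist')
t=shot('top')
im=np.zeros((384,800,3),np.uint8);im[:,:512]=w['frame'];im[:192,512:800]=cv2.resize(t['frame'][110:190,260:380],(288,192))
cv2.imwrite('pics/w6.png',im)
for n,x in dict(b=(.424,.27,.046),a=(.4727,.347,.053)).items():print(n,wproj(w,x))
print(bot.read_state()['tool_pos'])
E
```

```text
b [246.69077313  80.90769996]
a [286.26081024   9.10417486]
[0.42553982 0.17346488 0.23273738]
```

View pics/w6.png

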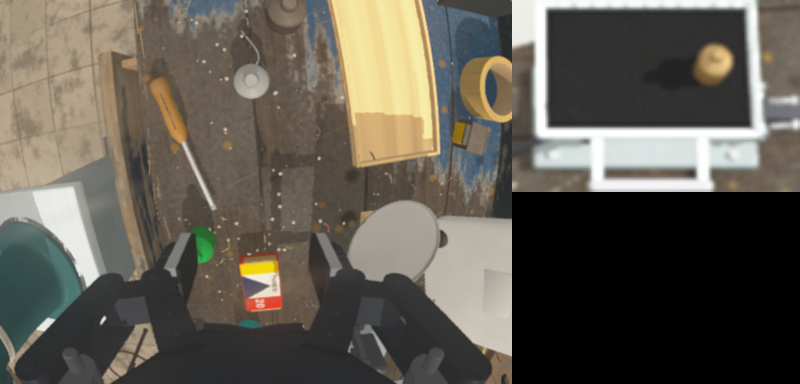

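Brass stands on the table at inset (712,65). Steel is at (251,80), about 4 mm to +x of the prediction, and iron is at (286,12) as predicted. Grasping the steel weight.

drive_tool(deltas=[{"hand":0.7,"offset":[0.2,5,-2],"angular":[0,0,0]},{"hand":0.7,"offset":[0.2,9.7,-6],"angular":[0,0,0]},{"hand":0.7,"offset":[0.2,9.7,-11],"angular":[0,0,0]},{"hand":0.7,"offset":[0.2,9.7,-16],"angular":[0,0,0]},{"hand":0.7,"offset":[0.2,9.7,-19.5],"angular":[0,0,0]},{"hand":0.7,"offset":[0.2,9.7,-21.5],"angular":[0,0,0]},{"hand":0.7,"offset":[0.2,9.7,-21.5],"angular":[0,0,0]},{"hand":0.7,"offset":[0.2,9.7,-21.5],"angular":[0,0,0]}])

```text
time: 15.35
tool_pos: [0.429, 0.2712, 0.0188]
tcp_rot: [2.312, 2.126, 0.005]
wrist_force: [0.8, 0.1, -0.3]
width: 0.696
```

drive_tool(deltas=[{"hand":0,"offset":[0,0,0],"angular":[0,0,0]},{"hand":0,"offset":[0,0,0],"angular":[0,0,0]},{"hand":0,"offset":[0,0,0],"angular":[0,0,0]},{"hand":0,"offset":[0,0,0],"angular":[0,0,0]}])

```text
time: 15.85
tool_pos: [0.429, 0.2712, 0.0194]
tcp_rot: [2.311, 2.126, 0.006]
wrist_force: [0.0, -0.5, 6.0]
width: 0.422
```

drive_tool(deltas=[{"hand":0,"offset":[0,0,5],"angular":[0,0,0]},{"hand":0,"offset":[0,0,11],"angular":[0,0,0]},{"hand":0,"offset":[0,0,17],"angular":[0,0,0]},{"hand":0,"offset":[0,0,23],"angular":[0,0,0]},{"hand":0,"offset":[0,-2,26],"angular":[0,0,0]},{"hand":0,"offset":[2,-7,26],"angular":[0,0,0]},{"hand":0,"offset":[4,-12,26],"angular":[0,0,0]},{"hand":0,"offset":[6,-17,26],"angular":[0,0,0]}])

```text
time: 16.85
tool_pos: [0.487, 0.099, 0.2772]
tcp_rot: [2.311, 2.128, 0.001]
wrist_force: [0.8, 0.3, -4.1]
width: 0.419
```

drive_tool(deltas=[{"hand":0,"offset":[2,-5,0],"angular":[0,0,0]},{"hand":0,"offset":[4,-10,0],"angular":[0,0,0]},{"hand":0,"offset":[6,-15,0],"angular":[0,0,0]},{"hand":0,"offset":[8,-20,0],"angular":[0,0,0]},{"hand":0,"offset":[9.5,-25,0],"angular":[0,0,0]},{"hand":0,"offset":[9.5,-26.4,0],"angular":[0,0,0]},{"hand":0,"offset":[9.5,-26.4,0],"angular":[0,0,0]},{"hand":0,"offset":[9.5,-26.4,0],"angular":[0,0,0]}])

```text
time: 17.85
tool_pos: [0.5817, -0.1622, 0.277]
tcp_rot: [-2.31, -2.127, -0.0]
wrist_force: [0.5, 0.4, -3.6]
width: 0.421
```

drive_tool(deltas=[{"hand":0,"offset":[0.2,-0.2,-3],"angular":[0,0,0]},{"hand":0,"offset":[0.2,-0.2,-5],"angular":[0,0,0]},{"hand":0,"offset":[0.2,-0.2,-5.8],"angular":[0,0,0]},{"hand":0,"offset":[0.2,-0.2,-6.1],"angular":[0,0,0]},{"hand":0,"offset":[0.2,-0.2,-6.1],"angular":[0,0,0]},{"hand":0,"offset":[0.2,-0.2,-6.1],"angular":[0,0,0]}])

```text
time: 18.6
tool_pos: [0.585, -0.1656, 0.2172]
tcp_rot: [2.311, 2.126, 0.002]
wrist_force: [-0.8, 2.1, 0.2]
width: 0.423
```

drive_tool(deltas=[{"hand":0,"offset":[0,0,-0.1],"angular":[0,0,0]},{"hand":0.75,"offset":[0,0,-0.1],"angular":[0,0,0]},{"hand":0.75,"offset":[0,0,-0.1],"angular":[0,0,0]},{"hand":0.75,"offset":[0,0,-0.1],"angular":[0,0,0]},{"hand":0.75,"offset":[0,0,3],"angular":[0,0,0]},{"hand":0.75,"offset":[0,0,6.5],"angular":[0,0,0]},{"hand":0.75,"offset":[0,2,9.5],"angular":[0,0,0]},{"hand":0.75,"offset":[-2,7,9.5],"angular":[0,0,0]}])

```text
time: 19.6
tool_pos: [0.5667, -0.0967, 0.3146]
tcp_rot: [2.311, 2.12, 0.006]
wrist_force: [-0.1, 1.1, -0.7]
width: 0.75
```

drive_tool(deltas=[{"hand":0.75,"offset":[-1,5.5,0],"angular":[0,0,0]},{"hand":0.75,"offset":[-3,11,0],"angular":[0,0,0]},{"hand":0.75,"offset":[-5,17,0],"angular":[0,0,0]},{"hand":0.75,"offset":[-7,23,0],"angular":[0,0,0]},{"hand":0.75,"offset":[-9,29,0],"angular":[0,0,0]},{"hand":0.75,"offset":[-9,34,-2],"angular":[0,0,0]},{"hand":0.75,"offset":[-9,36,-5],"angular":[0,0,0]},{"hand":0.75,"offset":[-9,36,-5],"angular":[0,0,0]}])

```text
time: 20.6
tool_pos: [0.4722, 0.265, 0.258]
tcp_rot: [-2.308, -2.129, 0.009]
wrist_force: [-0.2, -0.4, 0.5]
width: 0.753
```

```bash
python3 - <<'E'
from h import *
w=shot('wrist')
t=shot('top')
im=np.zeros((384,800,3),np.uint8);im[:,:512]=w['frame'];im[:192,512:800]=cv2.resize(t['frame'][110:190,260:380],(288,192))
cv2.imwrite('pics/w7.png',im)
for n,x in dict(a=(.4727,.347,.053)).items():print(n,wproj(w,x))
print(bot.read_state()['tool_pos'])
E
```

```text
a [248.67626019  94.18493095]
[0.47425376 0.26410947 0.26123042]
```

View pics/w7.png

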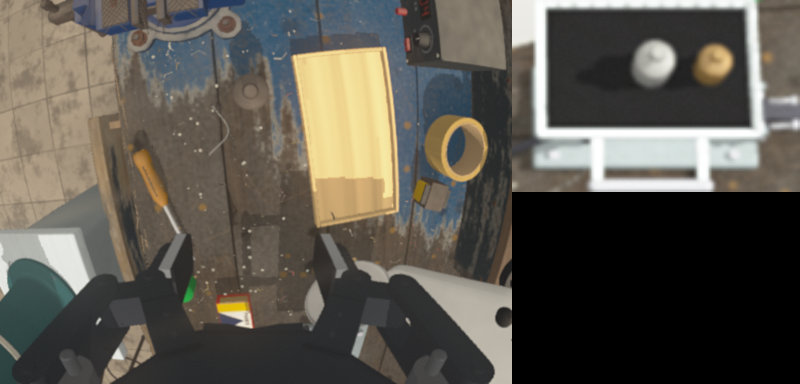

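Steel and brass both stand on the table, and iron is at (251,93). I'll check vise clearance first.

```bash
python3 - <<'E'
from h import *
t=load('top');w=load('wrist');s=load('scene')
for z in(0,.06,.12,.15):print(z,[ray(t,u*.64,v*.64,z)[:2].round(3) for u,v in((145,345),(145,380),(160,345),(60,350))], ray(s,240*.64,455*.64,z)[:2].round(3), [wray(w,u,v,z)[:2].round(3) for u,v in((235,10),(140,40))])
E
```

```text
0 [array([0.448, 0.473]), array([0.383, 0.473]), array([0.446, 0.446]), array([0.451, 0.63 ])] [0.538 0.369] [array([0.463, 0.466]), array([0.328, 0.444])]
0.06 [array([0.438, 0.452]), array([0.376, 0.451]), array([0.436, 0.425]), array([0.441, 0.601])] [0.488 0.399] [array([0.465, 0.448]), array([0.351, 0.429])]
0.12 [array([0.428, 0.43 ]), array([0.369, 0.43 ]), array([0.426, 0.405]), array([0.431, 0.572])] [0.438 0.43 ] [array([0.468, 0.429]), array([0.373, 0.413])]
0.15 [array([0.423, 0.419]), array([0.366, 0.419]), array([0.421, 0.395]), array([0.425, 0.557])] [0.413 0.445] [array([0.469, 0.42 ]), array([0.384, 0.406])]
```

drive_tool(deltas=[{"hand":0.75,"offset":[0.1,4.5,-3],"angular":[0,0,0]},{"hand":0.75,"offset":[0.1,8.4,-7],"angular":[0,0,0]},{"hand":0.75,"offset":[0.1,8.4,-12],"angular":[0,0,0]},{"hand":0.75,"offset":[0.1,8.4,-17],"angular":[0,0,0]},{"hand":0.75,"offset":[0.1,8.4,-21],"angular":[0,0,0]},{"hand":0.75,"offset":[0.1,8.4,-23.7],"angular":[0,0,0]},{"hand":0.75,"offset":[0.1,8.4,-23.7],"angular":[0,0,0]},{"hand":0.75,"offset":[0.1,8.4,-23.7],"angular":[0,0,0]}])

```text
time: 21.7
tool_pos: [0.4773, 0.3488, 0.0263]
tcp_rot: [2.313, 2.125, 0.005]
wrist_force: [-0.1, -0.5, 1.0]
width: 0.751
```

drive_tool(deltas=[{"hand":0,"offset":[0,0,0],"angular":[0,0,0]},{"hand":0,"offset":[0,0,0],"angular":[0,0,0]},{"hand":0,"offset":[0,0,0],"angular":[0,0,0]},{"hand":0,"offset":[0,0,0],"angular":[0,0,0]}], force=80)

```text
time: 22.2
tool_pos: [0.4766, 0.3494, 0.0271]
tcp_rot: [2.312, 2.127, 0.005]
wrist_force: [-2.4, -1.7, 8.0]
width: 0.465
```

drive_tool(deltas=[{"hand":0,"offset":[0,0,5],"angular":[0,0,0]},{"hand":0,"offset":[0,0,11],"angular":[0,0,0]},{"hand":0,"offset":[0,0,17],"angular":[0,0,0]},{"hand":0,"offset":[0,0,23],"angular":[0,0,0]},{"hand":0,"offset":[0,-2,26],"angular":[0,0,0]},{"hand":0,"offset":[2,-7,26],"angular":[0,0,0]},{"hand":0,"offset":[4,-12,26],"angular":[0,0,0]},{"hand":0,"offset":[6,-17,26],"angular":[0,0,0]}])

```text
time: 23.2
tool_pos: [0.5345, 0.1768, 0.2833]
tcp_rot: [-2.311, -2.128, 0.002]
wrist_force: [1.2, 0.5, -7.0]
width: 0.466
```

drive_tool(deltas=[{"hand":0,"offset":[1,-5,0],"angular":[0,0,0]},{"hand":0,"offset":[2,-10,0],"angular":[0,0,0]},{"hand":0,"offset":[3,-15,0],"angular":[0,0,0]},{"hand":0,"offset":[4,-20,0],"angular":[0,0,0]},{"hand":0,"offset":[5.3,-25,0],"angular":[0,0,0]},{"hand":0,"offset":[5.3,-28,0],"angular":[0,0,0]},{"hand":0,"offset":[5.3,-28,0],"angular":[0,0,0]},{"hand":0,"offset":[5.3,-28,0],"angular":[0,0,0]}])

```text
time: 24.2
tool_pos: [0.5874, -0.1011, 0.2832]
tcp_rot: [-2.311, -2.125, 0.001]
wrist_force: [0.7, 1.1, -6.8]
width: 0.466
```

drive_tool(deltas=[{"hand":0,"offset":[0.1,0.2,-3],"angular":[0,0,0]},{"hand":0,"offset":[0.1,0.2,-5],"angular":[0,0,0]},{"hand":0,"offset":[0.1,0.2,-5.7],"angular":[0,0,0]},{"hand":0,"offset":[0.1,0.2,-5.9],"angular":[0,0,0]},{"hand":0,"offset":[0.1,0.2,-5.9],"angular":[0,0,0]},{"hand":0,"offset":[0.1,0.2,-5.9],"angular":[0,0,0]}])

```text
time: 24.95
tool_pos: [0.5898, -0.0997, 0.226]
tcp_rot: [2.311, 2.126, 0.002]
wrist_force: [0.2, -0.9, -6.7]
width: 0.466
```

drive_tool(deltas=[{"hand":0,"offset":[0,0,-0.1],"angular":[0,0,0]},{"hand":0,"offset":[0,0,-0.2],"angular":[0,0,0]},{"hand":0,"offset":[0,0,-0.2],"angular":[0,0,0]}])

```text
time: 25.32
tool_pos: [0.5898, -0.0999, 0.2247]
tcp_rot: [2.311, 2.126, 0.001]
wrist_force: [-2.2, -1.2, 1.6]
width: 0.465
```

drive_tool(deltas=[{"hand":0.75,"offset":[0,0,0],"angular":[0,0,0]},{"hand":0.75,"offset":[0,0,0],"angular":[0,0,0]},{"hand":0.75,"offset":[0,0,0],"angular":[0,0,0]},{"hand":0.75,"offset":[0,0,3],"angular":[0,0,0]},{"hand":0.75,"offset":[0,0,7],"angular":[0,0,0]},{"hand":0.75,"offset":[-1,0,11],"angular":[0,0,0]},{"hand":0.75,"offset":[-5,3,12],"angular":[0,0,0]},{"hand":0.75,"offset":[-10,5,12],"angular":[0,0,0]}])

```text
time: 26.32
tool_pos: [0.4895, -0.049, 0.3449]
tcp_rot: [2.31, 2.125, 0.004]
wrist_force: [-0.9, 0.3, 1.0]
width: 0.749
```

drive_tool(deltas=[{"hand":0.75,"offset":[0,5,0],"angular":[0,0,0]},{"hand":0.75,"offset":[0,10,0],"angular":[0,0,0]},{"hand":0.75,"offset":[0,13,0],"angular":[0,0,0]},{"hand":0.75,"offset":[0,13,0],"angular":[0,0,0]},{"hand":0.75,"offset":[0,13,0],"angular":[0,0,0]},{"hand":0.75,"offset":[0,13,0],"angular":[0,0,0]},{"hand":0.75,"offset":[0,13,0],"angular":[0,0,0]},{"hand":0.75,"offset":[0,13,0],"angular":[0,0,0]}])

```text
time: 27.32
tool_pos: [0.4893, 0.0798, 0.3431]
tcp_rot: [2.313, 2.126, -0.0]
wrist_force: [0.6, 0.7, 0.1]
width: 0.75
```

drive_tool(deltas=[{"hand":0.75,"offset":[0,0,0],"angular":[0,0,0]},{"hand":0.75,"offset":[0,0,0],"angular":[0,0,0]},{"hand":0.75,"offset":[0,0,0],"angular":[0,0,0]},{"hand":0.75,"offset":[0,0,0],"angular":[0,0,0]},{"hand":0.75,"offset":[0,0,0],"angular":[0,0,0]},{"hand":0.75,"offset":[0,0,0],"angular":[0,0,0]},{"hand":0.75,"offset":[0,0,0],"angular":[0,0,0]},{"hand":0.75,"offset":[0,0,0],"angular":[0,0,0]}])

```text
time: 28.32
tool_pos: [0.4892, 0.0804, 0.3431]
tcp_rot: [-2.312, -2.127, 0.0]
wrist_force: [0.3, -0.3, -1.3]
width: 0.752
```

drive_tool(deltas=[{"hand":0.75,"offset":[0,0,0],"angular":[0,0,0]},{"hand":0.75,"offset":[0,0,0],"angular":[0,0,0]},{"hand":0.75,"offset":[0,0,0],"angular":[0,0,0]},{"hand":0.75,"offset":[0,0,0],"angular":[0,0,0]},{"hand":0.75,"offset":[0,0,0],"angular":[0,0,0]},{"hand":0.75,"offset":[0,0,0],"angular":[0,0,0]},{"hand":0.75,"offset":[0,0,0],"angular":[0,0,0]},{"hand":0.75,"offset":[0,0,0],"angular":[0,0,0]}])

```text
time: 29.32
tool_pos: [0.4892, 0.0804, 0.3431]
tcp_rot: [2.312, 2.127, -0.0]
wrist_force: [-0.2, -0.9, 0.1]
width: 0.751
```

```bash
python3 - <<'E'
from h import *
t=shot('top');s=shot('scene')
im=np.zeros((600,800,3),np.uint8);im[:400]=cv2.resize(t['frame'][80:280,90:410],(800,400))[:,:];im[400:600,:400]=cv2.resize(s['frame'][110:210,140:340],(400,200))
im=np.zeros((600,800,3),np.uint8);im[:300]=cv2.resize(t['frame'][115:265,100:500],(800,300));im[300:,:]=cv2.resize(s['frame'][110:230,170:330],(800,600))[:300]
cv2.imwrite('pics/w8.png',im)
p=(.5843,-.1645,-.078)
for n,x in dict(a=(.5898,-.0999,.251),b=(.585,-.1656,.244),d=(.5784,-.23,.237)).items():print(n,(proj(t,x)-[100,115])*2)
E
```

```text
a [384.55375414  31.38602603]
b [437.94293984  33.11160768]
d [489.77804229  36.27789125]
```

View pics/w8.png

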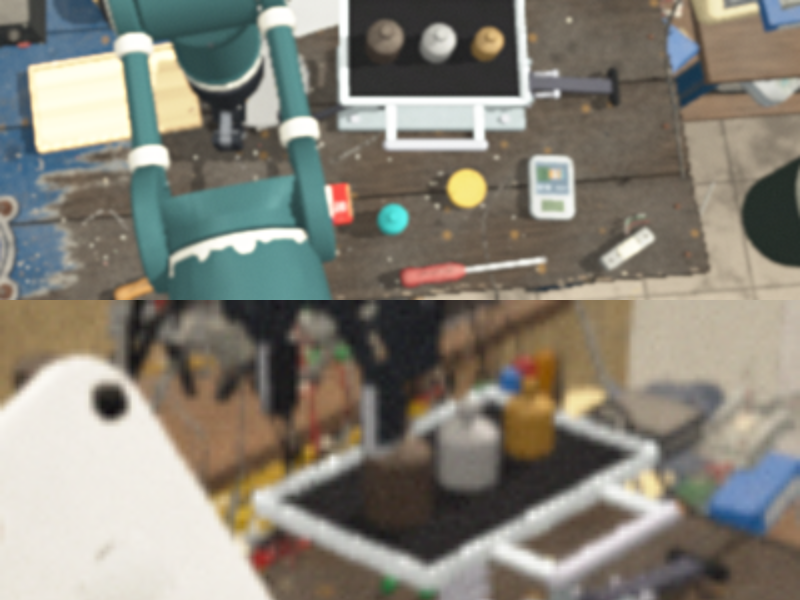

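All three weights stand on the table, at (385,40), (438,40) and (488,42), with the hand away for over 2 s. Leg down, table held. Now moving iron to the tray.

drive_tool(deltas=[{"hand":0.75,"offset":[3,-5,0],"angular":[0,0,0]},{"hand":0.75,"offset":[6,-10,0],"angular":[0,0,0]},{"hand":0.75,"offset":[9,-15,0],"angular":[0,0,0]},{"hand":0.75,"offset":[10.1,-18,0],"angular":[0,0,0]},{"hand":0.75,"offset":[10.1,-18,0],"angular":[0,0,0]},{"hand":0.75,"offset":[10.1,-18,-4],"angular":[0,0,0]},{"hand":0.75,"offset":[10.1,-18,-8],"angular":[0,0,0]},{"hand":0.75,"offset":[10.1,-18,-11.7],"angular":[0,0,0]}])

```text
time: 30.42
tool_pos: [0.5897, -0.0983, 0.2251]
tcp_rot: [-2.311, -2.128, -0.001]
wrist_force: [0.0, -0.0, 0.3]
width: 0.751
```

drive_tool(deltas=[{"hand":0.75,"offset":[0,0,0],"angular":[0,0,0]},{"hand":0.75,"offset":[0,0,0],"angular":[0,0,0]},{"hand":0,"offset":[0,0,0],"angular":[0,0,0]},{"hand":0,"offset":[0,0,0],"angular":[0,0,0]},{"hand":0,"offset":[0,0,0],"angular":[0,0,0]},{"hand":0,"offset":[0,0,0],"angular":[0,0,0]}])

```text
time: 31.18
tool_pos: [0.5911, -0.0996, 0.2295]
tcp_rot: [2.31, 2.125, 0.003]
wrist_force: [-2.3, 0.8, 6.0]
width: 0.463
```

drive_tool(deltas=[{"hand":0,"offset":[0,0,3],"angular":[0,0,0]},{"hand":0,"offset":[0,0,7],"angular":[0,0,0]},{"hand":0,"offset":[-2,3,8],"angular":[0,0,0]},{"hand":0,"offset":[-5,8,8],"angular":[0,0,0]},{"hand":0,"offset":[-6,13,8],"angular":[0,0,0]},{"hand":0,"offset":[-6,18,8],"angular":[0,0,0]},{"hand":0,"offset":[-6,23,8],"angular":[0,0,0]},{"hand":0,"offset":[-5,28,8],"angular":[0,0,0]}])

```text
time: 32.17
tool_pos: [0.5391, 0.1818, 0.3057]
tcp_rot: [-2.312, -2.127, 0.002]
wrist_force: [0.9, -0.6, -6.2]
width: 0.46
```

drive_tool(deltas=[{"hand":0,"offset":[2,5,0],"angular":[0,0,0]},{"hand":0,"offset":[4,10,0],"angular":[0,0,0]},{"hand":0,"offset":[5.5,15,0],"angular":[0,0,0]},{"hand":0,"offset":[5.5,16.6,0],"angular":[0,0,0]},{"hand":0,"offset":[5.5,16.6,0],"angular":[0,0,0]},{"hand":0,"offset":[5.5,16.6,-6],"angular":[0,0,0]},{"hand":0,"offset":[5.5,16.6,-12],"angular":[0,0,0]},{"hand":0,"offset":[5.5,16.6,-18],"angular":[0,0,0]}])

```text
time: 33.17
tool_pos: [0.595, 0.3443, 0.125]
tcp_rot: [2.313, 2.125, -0.0]
wrist_force: [1.2, 0.7, -6.6]
width: 0.459
```

drive_tool(deltas=[{"hand":0,"offset":[0,0,-3],"angular":[0,0,0]},{"hand":0,"offset":[0,0,-5],"angular":[0,0,0]},{"hand":0,"offset":[0,0,-5],"angular":[0,0,0]},{"hand":0,"offset":[0,0,-5],"angular":[0,0,0]}])

```text
time: 33.67
tool_pos: [0.5969, 0.3469, 0.0786]
tcp_rot: [2.312, 2.126, 0.006]
wrist_force: [0.7, 0.5, -5.7]
width: 0.46
```

drive_tool(deltas=[{"hand":0,"offset":[0,0,-2],"angular":[0,0,0]},{"hand":0,"offset":[0,0,-3.5],"angular":[0,0,0]},{"hand":0,"offset":[0,0,-4],"angular":[0,0,0]},{"hand":0,"offset":[0,0,-4.2],"angular":[0,0,0]},{"hand":0,"offset":[0,0,-4.3],"angular":[0,0,0]},{"hand":0,"offset":[0,0,-4.3],"angular":[0,0,0]}])

```text
time: 34.42
tool_pos: [0.5944, 0.3462, 0.0371]
tcp_rot: [-2.311, -2.127, 0.004]
wrist_force: [-10.4, -5.5, 17.7]
width: 0.461
```

drive_tool(deltas=[{"hand":0.2,"offset":[0,0,0.2],"angular":[0,0,0]},{"hand":0.7,"offset":[0,0,0.2],"angular":[0,0,0]},{"hand":0.75,"offset":[0,0,0.2],"angular":[0,0,0]},{"hand":0.75,"offset":[0,0,0.2],"angular":[0,0,0]},{"hand":0.75,"offset":[0,0,6],"angular":[0,0,0]},{"hand":0.75,"offset":[0,0,12],"angular":[0,0,0]},{"hand":0.75,"offset":[0,0,18],"angular":[0,0,0]},{"hand":0.75,"offset":[0,0,24],"angular":[0,0,0]}])

```text
time: 35.42
tool_pos: [0.5952, 0.3464, 0.2751]
tcp_rot: [2.312, 2.127, 0.001]
wrist_force: [1.4, 0.2, -0.0]
width: 0.752
```

drive_tool(deltas=[{"hand":0.75,"offset":[-2,-4,5],"angular":[0,0,0]},{"hand":0.75,"offset":[-4,-9,6],"angular":[0,0,0]},{"hand":0.75,"offset":[-5,-15,6],"angular":[0,0,0]},{"hand":0.75,"offset":[-5,-21,6],"angular":[0,0,0]},{"hand":0.75,"offset":[-5,-27,6],"angular":[0,0,0]},{"hand":0.75,"offset":[-5,-33,6],"angular":[0,0,0]},{"hand":0.75,"offset":[-5,-37,6],"angular":[0,0,0]},{"hand":0.75,"offset":[-5,-37,6],"angular":[0,0,0]}])

```text
time: 36.42
tool_pos: [0.5452, -0.0262, 0.3332]
tcp_rot: [2.316, 2.121, -0.0]
wrist_force: [-0.4, 1.0, 0.5]
width: 0.754
```

```bash
python3 - <<'E'
from h import *
t=shot('top');s=shot('scene')
im=np.zeros((600,800,3),np.uint8);im[:300]=cv2.resize(t['frame'][115:265,90:490],(800,300));im[300:,:400]=cv2.resize(s['frame'][110:230,170:330],(400,300));im[300:,400:]=cv2.resize(s['frame'][190:310,90:250],(400,300))
cv2.imwrite('pics/w9.png',im)
print(bot.read_state()['tool_pos'])
for n,x in dict(a=(.596,.346,.058),b=(.585,-.1656,.244),d=(.5784,-.23,.237)).items():print(n,(proj(t,x)-[90,115])*2)
E
```

```text
[ 0.54530635 -0.02357389  0.33311395]
a [80.91141034 96.23618717]
b [457.94293984  33.11160768]
d [509.77804229  36.27789125]
```

View pics/w9.png

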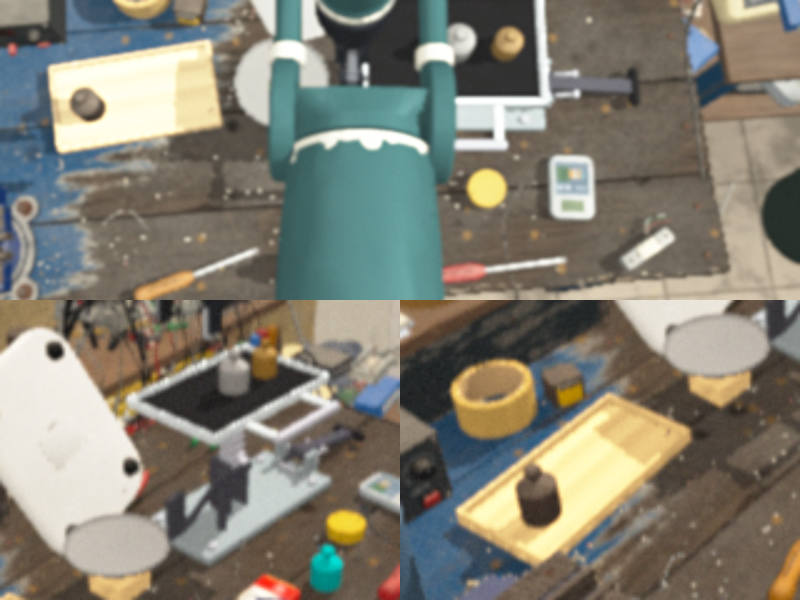

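Iron is upright in the tray, and steel and brass are still on the table. Next is steel.

drive_tool(deltas=[{"hand":0.75,"offset":[1.5,-5,0],"angular":[0,0,0]},{"hand":0.75,"offset":[3,-10,0],"angular":[0,0,0]},{"hand":0.75,"offset":[4,-14.2,0],"angular":[0,0,0]},{"hand":0.75,"offset":[4,-14.2,0],"angular":[0,0,0]},{"hand":0.75,"offset":[4,-14.2,-4],"angular":[0,0,0]},{"hand":0.75,"offset":[4,-14.2,-8],"angular":[0,0,0]},{"hand":0.75,"offset":[4,-14.2,-11.5],"angular":[0,0,0]},{"hand":0.75,"offset":[4,-14.2,-11.5],"angular":[0,0,0]}])

```text
time: 37.52
tool_pos: [0.583, -0.1625, 0.2144]
tcp_rot: [-2.304, -2.125, 0.005]
wrist_force: [-1.1, -0.2, -0.3]
width: 0.753
```

drive_tool(deltas=[{"hand":0.75,"offset":[0,0,0],"angular":[0,0,0]},{"hand":0,"offset":[0,0,0],"angular":[0,0,0]},{"hand":0,"offset":[0,0,0],"angular":[0,0,0]},{"hand":0,"offset":[0,0,0],"angular":[0,0,0]},{"hand":0,"offset":[0,0,0],"angular":[0,0,0]}], force=60)

```text
time: 38.15
tool_pos: [0.5863, -0.1656, 0.2211]
tcp_rot: [2.31, 2.125, 0.004]
wrist_force: [-1.8, 1.3, 5.2]
width: 0.421
```

drive_tool(deltas=[{"hand":0,"offset":[0,0,3],"angular":[0,0,0]},{"hand":0,"offset":[0,0,7],"angular":[0,0,0]},{"hand":0,"offset":[-2,3,8],"angular":[0,0,0]},{"hand":0,"offset":[-4,8,8],"angular":[0,0,0]},{"hand":0,"offset":[-5,13,8],"angular":[0,0,0]},{"hand":0,"offset":[-5,18,8],"angular":[0,0,0]},{"hand":0,"offset":[-5,23,8],"angular":[0,0,0]},{"hand":0,"offset":[-5,28,8],"angular":[0,0,0]}])

```text
time: 39.15
tool_pos: [0.5348, 0.1159, 0.2983]
tcp_rot: [2.312, 2.126, 0.001]
wrist_force: [0.4, -0.6, -3.7]
width: 0.415
```

drive_tool(deltas=[{"hand":0,"offset":[2,5,0],"angular":[0,0,0]},{"hand":0,"offset":[4,10,0],"angular":[0,0,0]},{"hand":0,"offset":[6.6,15,0],"angular":[0,0,0]},{"hand":0,"offset":[6.6,16.2,0],"angular":[0,0,0]},{"hand":0,"offset":[6.6,16.2,0],"angular":[0,0,0]},{"hand":0,"offset":[6.6,16.2,-6],"angular":[0,0,0]},{"hand":0,"offset":[6.6,16.2,-12],"angular":[0,0,0]},{"hand":0,"offset":[6.6,16.2,-18],"angular":[0,0,0]}])

```text
time: 40.15
tool_pos: [0.6011, 0.2745, 0.1175]
tcp_rot: [2.313, 2.125, 0.001]
wrist_force: [0.8, 0.6, -4.6]
width: 0.417
```

drive_tool(deltas=[{"hand":0,"offset":[0,0,-3],"angular":[0,0,0]},{"hand":0,"offset":[0,0,-5],"angular":[0,0,0]},{"hand":0,"offset":[0,0,-5],"angular":[0,0,0]},{"hand":0,"offset":[0,0,-5],"angular":[0,0,0]}])

```text
time: 40.65
tool_pos: [0.6029, 0.2767, 0.0705]
tcp_rot: [2.312, 2.125, 0.005]
wrist_force: [-0.0, 0.1, -4.1]
width: 0.415
```

drive_tool(deltas=[{"hand":0,"offset":[0,0,-2],"angular":[0,0,0]},{"hand":0,"offset":[0,0,-3.5],"angular":[0,0,0]},{"hand":0,"offset":[0,0,-4],"angular":[0,0,0]},{"hand":0,"offset":[0,0,-4.1],"angular":[0,0,0]},{"hand":0,"offset":[0,0,-4.1],"angular":[0,0,0]}])

```text
time: 41.28
tool_pos: [0.6, 0.276, 0.0285]
tcp_rot: [-2.311, -2.127, 0.005]
wrist_force: [-7.3, -1.8, 10.9]
width: 0.417
```

Contact. Releasing, then on to brass.

drive_tool(deltas=[{"hand":0.2,"offset":[0,0,0.2],"angular":[0,0,0]},{"hand":0.7,"offset":[0,0,0.2],"angular":[0,0,0]},{"hand":0.7,"offset":[0,0,0.2],"angular":[0,0,0]},{"hand":0.7,"offset":[0,0,0.2],"angular":[0,0,0]},{"hand":0.7,"offset":[0,0,6],"angular":[0,0,0]},{"hand":0.7,"offset":[0,0,12],"angular":[0,0,0]},{"hand":0.7,"offset":[0,0,18],"angular":[0,0,0]},{"hand":0.7,"offset":[0,0,24],"angular":[0,0,0]}])

```text
time: 42.28
tool_pos: [0.6011, 0.2764, 0.2692]
tcp_rot: [2.312, 2.127, 0.001]
wrist_force: [-0.5, 1.0, -0.7]
width: 0.699
```

drive_tool(deltas=[{"hand":0.7,"offset":[-2,-4,4],"angular":[0,0,0]},{"hand":0.7,"offset":[-4,-9,5],"angular":[0,0,0]},{"hand":0.7,"offset":[-5,-15,5],"angular":[0,0,0]},{"hand":0.7,"offset":[-5,-21,5],"angular":[0,0,0]},{"hand":0.7,"offset":[-5,-27,5],"angular":[0,0,0]},{"hand":0.7,"offset":[-5,-33,5],"angular":[0,0,0]},{"hand":0.7,"offset":[-5,-37,5],"angular":[0,0,0]},{"hand":0.7,"offset":[-5,-37,5],"angular":[0,0,0]}])

```text
time: 43.28
tool_pos: [0.551, -0.0963, 0.3171]
tcp_rot: [2.316, 2.122, -0.0]
wrist_force: [0.5, 0.2, 0.5]
width: 0.701
```

```bash
python3 - <<'E'
from h import *
t=shot('top');s=shot('scene')
im=np.zeros((600,800,3),np.uint8);im[:300]=cv2.resize(t['frame'][115:265,90:490],(800,300));im[300:,:400]=cv2.resize(s['frame'][110:230,170:330],(400,300));im[300:,400:]=cv2.resize(s['frame'][190:310,90:250],(400,300))
cv2.imwrite('pics/w10.png',im)
# brass blob check by colour
for n,c in(('top',t),('scene',s)):
    h=cv2.cvtColor(c['frame'],cv2.COLOR_BGR2HSV);m=cv2.inRange(h,(12,90,60),(28,230,230))
    k,l,st,ce=cv2.connectedComponentsWithStats(m)
    print(n,[(ce[i].round(1),st[i,4]) for i in range(1,k) if 30<st[i,4]<400 and 150<ce[i][0]<400 and 80<ce[i][1]<220],'pred',proj(c,(.5784,-.23,.218)))
print(bot.read_state()['tool_pos'])
E
```

```text
top [(array([158.7,  92.9]), np.int32(131)), (array([163.9, 117.9]), np.int32(147)), (array([184.8, 125.1]), np.int32(37)), (array([190.2, 177.7]), np.int32(49))] pred [343.34240605 135.67797781]
scene [(array([234.6,  85.8]), np.int32(36)), (array([243.2, 127.4]), np.int32(228)), (array([199.7, 123.1]), np.int32(33)), (array([342.9, 168.3]), np.int32(32)), (array([307.7, 201.4]), np.int32(114)), (array([281.7, 212.1]), np.int32(302)), (array([335.6, 203.2]), np.int32(135)), (array([177.6, 204.1]), np.int32(36)), (array([349.4, 205.8]), np.int32(54)), (array([341.4, 219. ]), np.int32(62))] pred [275.35202601 133.472181  ]
[ 0.55118309 -0.09357511  0.31707745]
```

View pics/w10.png

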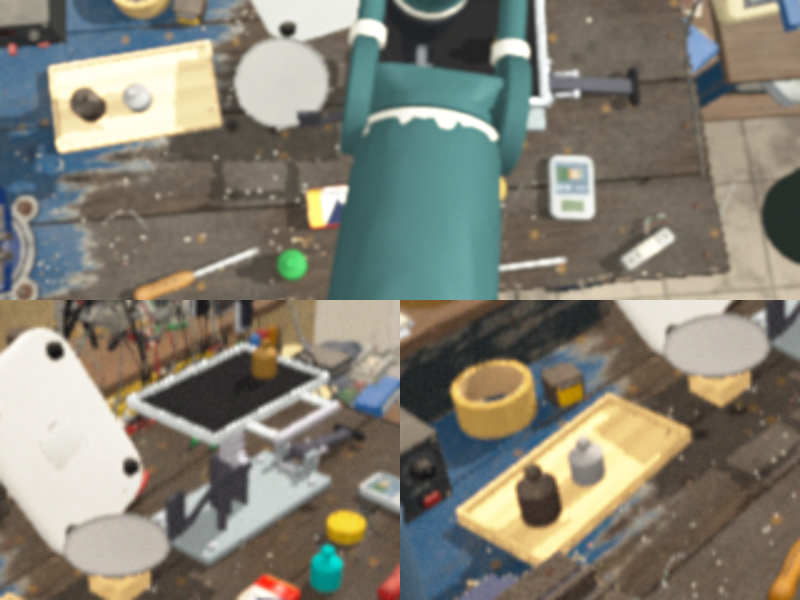

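Brass is unmoved at scene crop (265,361), and iron and steel stand in the tray. Picking brass.

drive_tool(deltas=[{"hand":0.7,"offset":[1.5,-5,0],"angular":[0,0,0]},{"hand":0.7,"offset":[2.5,-10,0],"angular":[0,0,0]},{"hand":0.7,"offset":[2.7,-13.6,0],"angular":[0,0,0]},{"hand":0.7,"offset":[2.7,-13.6,0],"angular":[0,0,0]},{"hand":0.7,"offset":[2.7,-13.6,-4],"angular":[0,0,0]},{"hand":0.7,"offset":[2.7,-13.6,-8],"angular":[0,0,0]},{"hand":0.7,"offset":[2.7,-13.6,-10.1],"angular":[0,0,0]},{"hand":0.7,"offset":[2.7,-13.6,-10.1],"angular":[0,0,0]}])

```text
time: 44.38
tool_pos: [0.5774, -0.2277, 0.2143]
tcp_rot: [-2.308, -2.126, 0.002]
wrist_force: [-0.3, -0.2, 1.2]
width: 0.702
```

drive_tool(deltas=[{"hand":0.7,"offset":[0,0,0],"angular":[0,0,0]},{"hand":0,"offset":[0,0,0],"angular":[0,0,0]},{"hand":0,"offset":[0,0,0],"angular":[0,0,0]},{"hand":0,"offset":[0,0,0],"angular":[0,0,0]},{"hand":0,"offset":[0,0,0],"angular":[0,0,0]}])

```text
time: 45.0
tool_pos: [0.5792, -0.23, 0.2185]
tcp_rot: [2.31, 2.125, 0.002]
wrist_force: [-1.5, 0.7, 6.2]
width: 0.352
```

drive_tool(deltas=[{"hand":0,"offset":[0,0,3],"angular":[0,0,0]},{"hand":0,"offset":[0,0,7],"angular":[0,0,0]},{"hand":0,"offset":[-2,3,8],"angular":[0,0,0]},{"hand":0,"offset":[-4,8,8],"angular":[0,0,0]},{"hand":0,"offset":[-4.5,13,8],"angular":[0,0,0]},{"hand":0,"offset":[-4.5,18,8],"angular":[0,0,0]},{"hand":0,"offset":[-4.5,23,8],"angular":[0,0,0]},{"hand":0,"offset":[-4.5,28,8],"angular":[0,0,0]}])

```text
time: 46.0
tool_pos: [0.5327, 0.0518, 0.2958]
tcp_rot: [-2.312, -2.126, 0.0]
wrist_force: [1.1, 0.7, -1.7]
width: 0.346
```

drive_tool(deltas=[{"hand":0,"offset":[2,5,0],"angular":[0,0,0]},{"hand":0,"offset":[4,10,0],"angular":[0,0,0]},{"hand":0,"offset":[7.3,14,0],"angular":[0,0,0]},{"hand":0,"offset":[7.3,15.6,0],"angular":[0,0,0]},{"hand":0,"offset":[7.3,15.6,0],"angular":[0,0,0]},{"hand":0,"offset":[7.3,15.6,-6],"angular":[0,0,0]},{"hand":0,"offset":[7.3,15.6,-12],"angular":[0,0,0]},{"hand":0,"offset":[7.3,15.6,-18],"angular":[0,0,0]}])

```text
time: 47.0
tool_pos: [0.6057, 0.2046, 0.1153]
tcp_rot: [2.313, 2.125, 0.001]
wrist_force: [0.4, 0.8, -3.0]
width: 0.346
```

drive_tool(deltas=[{"hand":0,"offset":[0,0,-3],"angular":[0,0,0]},{"hand":0,"offset":[0,0,-5],"angular":[0,0,0]},{"hand":0,"offset":[0,0,-5],"angular":[0,0,0]},{"hand":0,"offset":[0,0,-5],"angular":[0,0,0]}])

```text
time: 47.5
tool_pos: [0.6078, 0.2065, 0.0683]
tcp_rot: [2.311, 2.125, 0.005]
wrist_force: [-0.1, 0.3, -1.2]
width: 0.354
```

drive_tool(deltas=[{"hand":0,"offset":[0,0,-2],"angular":[0,0,0]},{"hand":0,"offset":[0,0,-3.5],"angular":[0,0,0]},{"hand":0,"offset":[0,0,-4],"angular":[0,0,0]},{"hand":0,"offset":[0,0,-4.2],"angular":[0,0,0]},{"hand":0,"offset":[0,0,-4.2],"angular":[0,0,0]}])

```text
time: 48.12
tool_pos: [0.605, 0.2062, 0.0258]
tcp_rot: [-2.311, -2.126, 0.005]
wrist_force: [-8.6, -1.7, 12.3]
width: 0.352
```

drive_tool(deltas=[{"hand":0.2,"offset":[0,0,0.2],"angular":[0,0,0]},{"hand":0.7,"offset":[0,0,0.2],"angular":[0,0,0]},{"hand":0.7,"offset":[0,0,0.2],"angular":[0,0,0]},{"hand":0.7,"offset":[0,0,0.2],"angular":[0,0,0]},{"hand":0.7,"offset":[0,0,6],"angular":[0,0,0]},{"hand":0.7,"offset":[0,0,12],"angular":[0,0,0]},{"hand":0.7,"offset":[0,0,18],"angular":[0,0,0]},{"hand":0.7,"offset":[0,0,23],"angular":[0,0,0]}])

```text
time: 49.12
tool_pos: [0.6067, 0.2066, 0.2571]
tcp_rot: [2.311, 2.126, 0.003]
wrist_force: [0.6, -0.2, 0.3]
width: 0.699
```

drive_tool(deltas=[{"hand":0,"offset":[-4,-4,0],"angular":[0,0,0]},{"hand":0,"offset":[-8,-8,0],"angular":[0,0,0]},{"hand":0,"offset":[-12,-12,0],"angular":[0,0,0]},{"hand":0,"offset":[-13.5,-17.6,0],"angular":[0,0,0]},{"hand":0,"offset":[-13.5,-17.6,0],"angular":[0,0,0]},{"hand":0,"offset":[-13.5,-17.6,0],"angular":[0,0,0]}])

```text
time: 49.88
tool_pos: [0.4715, 0.0305, 0.2544]
tcp_rot: [2.313, 2.125, 0.002]
wrist_force: [-0.1, 1.2, -1.2]
width: 0.002
```

```bash
python3 - <<'E'
from h import *
w=shot('wrist');t=shot('top');s=shot('scene')
im=np.zeros((600,800,3),np.uint8);im[:384,:512]=w['frame'];im[:250,512:]=cv2.resize(t['frame'][130:230,100:215],(288,250));im[384:600,:288]=cv2.resize(s['frame'][190:310,90:250],(288,216));im[384:600,300:588]=cv2.resize(s['frame'][110:230,170:330],(288,216))
cv2.imwrite('pics/w11.png',im)
print(wproj(w,(.5199,.0263,.152)),wproj(w,(.5199,.0263,.122)));print(bot.read_state()['tool_pos'])
E
```

```text
[308.50395035 189.24610252] [302.99769252 180.07016036]
[0.47167743 0.03142364 0.25405103]
```

View pics/w11.png

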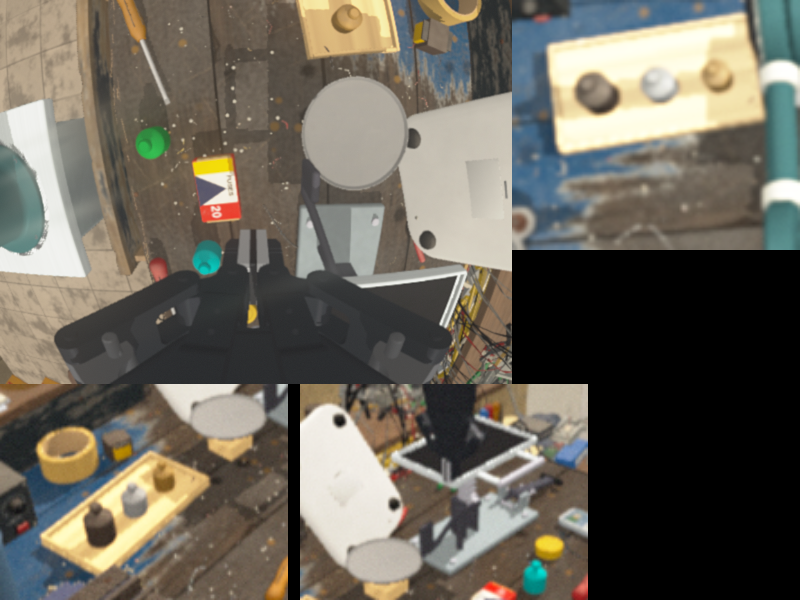

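All three weights are upright in the tray, and the tab is at (309,178), near the prediction. Descending in front of it.

drive_tool(deltas=[{"hand":0,"offset":[0,0.4,-5],"angular":[0,0,0]},{"hand":0,"offset":[0,0.4,-10],"angular":[0,0,0]},{"hand":0,"offset":[0,0.4,-14.4],"angular":[0,0,0]},{"hand":0,"offset":[0,0.4,-14.4],"angular":[0,0,0]},{"hand":0,"offset":[1.5,0.3,-14.4],"angular":[0,0,0]},{"hand":0,"offset":[3,0.2,-14.4],"angular":[0,0,0]},{"hand":0,"offset":[3.5,0.1,-14.4],"angular":[0,0,0]},{"hand":0,"offset":[3.5,0.1,-14.4],"angular":[0,0,0]}])

```text
time: 51.02
tool_pos: [0.5091, 0.0325, 0.1129]
tcp_rot: [2.312, 2.125, 0.007]
wrist_force: [-1.9, 5.1, 7.5]
width: -0.0
```

drive_tool(deltas=[{"hand":0,"offset":[0,0,0.3],"angular":[0,0,0]},{"hand":0,"offset":[0,0,0.3],"angular":[0,0,0]}])

```text
time: 51.28
tool_pos: [0.5071, 0.0312, 0.114]
tcp_rot: [2.311, 2.126, 0.002]
wrist_force: [-0.1, 0.6, -0.4]
width: -0.0
```

drive_tool(deltas=[{"hand":0,"offset":[0.6,0,0],"angular":[0,0,0]},{"hand":0,"offset":[1.2,-0.1,0],"angular":[0,0,0]},{"hand":0,"offset":[1.8,-0.1,0],"angular":[0,0,0]},{"hand":0,"offset":[2.2,-0.1,0],"angular":[0,0,0]},{"hand":0,"offset":[2.4,-0.1,0],"angular":[0,0,0]},{"hand":0,"offset":[2.4,-0.1,0],"angular":[0,0,0]},{"hand":0,"offset":[2.4,-0.1,0],"angular":[0,0,0]},{"hand":0,"offset":[2.4,-0.1,0],"angular":[0,0,0]}])

```text
time: 52.28
tool_pos: [0.5303, 0.0308, 0.1134]
tcp_rot: [-2.312, -2.127, -0.001]
wrist_force: [-2.2, 4.3, 5.2]
width: -0.001
```

```bash
python3 - <<'E'
from h import *
s=shot('scene','x.png');t=shot('top')
im=np.zeros((600,800,3),np.uint8);im[:]=cv2.resize(s['frame'][120:240,180:340],(800,600),interpolation=cv2.INTER_CUBIC)
cv2.imwrite('pics/w12.png',im)
p=(.5843,-.1645,-.078)
def W(l,z): c,n=np.cos(p[2]),np.sin(p[2]);return [p[0]+c*l[0]-n*l[1],p[1]+n*l[0]+c*l[1],z]
for z in(.128,.198):print(z,[((proj(s,W(l,z))-[180,120])*5).round() for l in((-.0658,.1058),(.0658,.1058),(-.0658,-.1058))])
E
```

```text
0.128 [array([378., 314.]), array([231., 245.]), array([582., 195.])]
0.198 [array([378., 216.]), array([227., 150.]), array([588., 103.])]
```

View pics/w12.png

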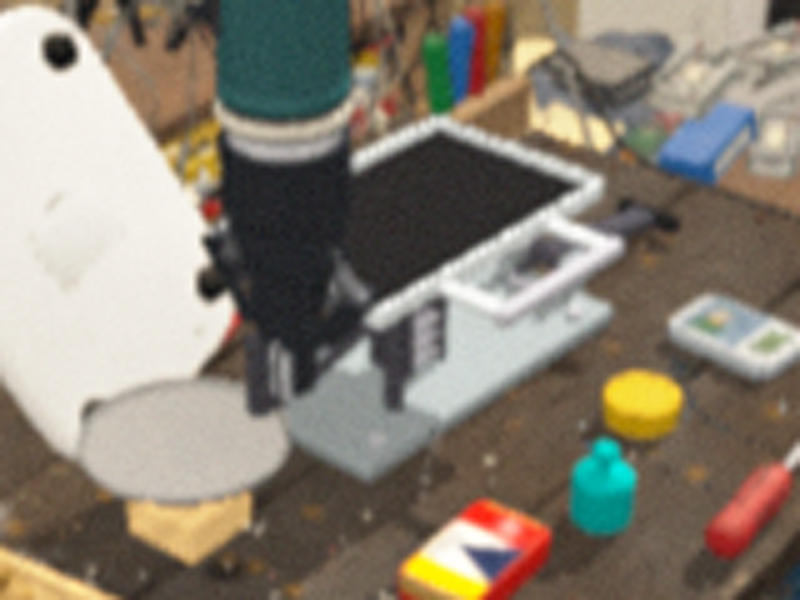

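The table has dropped to about its lowest position: near-right corner at (580,188), against (582,195) predicted at the bottom. I'll hold longer, pushed a little further, then back off.

drive_tool(deltas=[{"hand":0,"offset":[0.2,0,0],"angular":[0,0,0]},{"hand":0,"offset":[0.3,0,0],"angular":[0,0,0]},{"hand":0,"offset":[0.3,0,0],"angular":[0,0,0]},{"hand":0,"offset":[0.3,0,0],"angular":[0,0,0]},{"hand":0,"offset":[0.3,0,0],"angular":[0,0,0]},{"hand":0,"offset":[0.3,0,0],"angular":[0,0,0]},{"hand":0,"offset":[0.3,0,0],"angular":[0,0,0]},{"hand":0,"offset":[0.3,0,0],"angular":[0,0,0]}])

```text
time: 53.38
tool_pos: [0.5333, 0.0308, 0.1134]
tcp_rot: [-2.312, -2.127, -0.001]
wrist_force: [-1.6, 4.6, 5.1]
width: -0.004
```

drive_tool(deltas=[{"hand":0,"offset":[-1.5,0,0],"angular":[0,0,0]},{"hand":0,"offset":[-4,0,0],"angular":[0,0,0]},{"hand":0,"offset":[-6,0,0],"angular":[0,0,0]},{"hand":0,"offset":[-6,0,5],"angular":[0,0,0]},{"hand":0,"offset":[-6,3,10],"angular":[0,0,0]},{"hand":0,"offset":[-6,8,15],"angular":[0,0,0]},{"hand":0,"offset":[-6,13,16],"angular":[0,0,0]},{"hand":0,"offset":[-6,13,16],"angular":[0,0,0]}])

```text
time: 54.38
tool_pos: [0.4735, 0.1628, 0.2746]
tcp_rot: [2.306, 2.131, 0.004]
wrist_force: [-0.6, -0.4, -0.3]
width: -0.001
```

```bash
python3 - <<'E'
from h import *
s=shot('scene');t=shot('top')
def reg(ref,im,u,v,w,h,m=10):
    tp=ref[v:v+h,u:u+w];r=cv2.matchTemplate(im[v-m:v+h+m,u-m:u+w+m],tp,cv2.TM_CCOEFF_NORMED);_,b,_,l=cv2.minMaxLoc(r);return l[0]-m,l[1]-m,round(b,3)
S0=cv2.imread('pics/s0.png');S=cv2.resize(s['frame'],(800,600));T0=cv2.imread('pics/t0.png');T=cv2.resize(t['frame'],(800,600))
print('table scene',reg(S0,S,345,225,130,75),'bar',reg(S0,S,425,250,50,40))
print('table top',reg(T0,T,415,180,145,110))
for n,(u,v,w,h) in dict(flux=(500,305,42,42),scale=(562,295,52,62),fuse=(375,318,60,44)).items():print(n,reg(T0,T,u,v,w,h))
# table-height from intermediate frame: dark/white
print('flux/scale/fuse scene',reg(S0,S,465,300,34,30),reg(S0,S,485,275,52,34),reg(S0,S,400,340,58,46))
h=cv2.imread('pics/w9.png')
print(bot.read_state()['time'],bot.read_state()['tool_pos'],bot.read_state()['wrist_force'])
E
```

```text
table scene (0, 0, 0.903) bar (0, 0, 0.988)
table top (0, 0, 1.0)
flux (0, 0, 1.0)
scale (0, 0, 1.0)
fuse (0, 0, 1.0)
flux/scale/fuse scene (0, 0, 0.999) (0, 0, 0.995) (0, 0, 0.999)
54.475 [0.47239379 0.15988987 0.27216879] [-0.16061029 -0.1845471  -0.20688912]
```

```bash
python3 -c "
from workcell import bot
print(bot.finish_job())"
```

```text
the job is handed in; nothing more can be done
None
```

I did the job in the order asked and handed it in at about 54.5 s of the 210 s allowed.

- **Leg:** I pushed it over and it snapped down. It was still down in the last picture I viewed.
- **Lift:** I raised the table to notch 5 and the pawl held it. The cameras matched that height, and setting weights down put the table surface at about 0.198 m.
- **Proof load:** Three weights stood on the bench: iron, steel and brass. All three stood on the table with the hand away for about 3 s.
- **Tray:** I moved all three into the tray, and a picture showed them upright there.
- **Lowering:** Only after that I pushed the pawl tab and held it until the empty table was down. The final images showed no shift of the table and bar from where they started at the bottom.
- **Bystanders:** The flux tin, pocket scale and fuse box had not moved in the before-and-after images.

**Disagreements:**
- The bar measured about 126 mm long instead of 116 mm.
- The steel weight's grip width suggested 40 mm across (weight_c) rather than 37 mm (weight_b). I moved it either way, so nothing depended on which it was.
- The scene-camera comparison of the table area was weaker (0.90) than the others, which were 0.99 or better. It still showed no shift.

I had used up the 16 pictures, so I did not view the leg and the weights again after backing off from the tab.

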